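# Light the gallery model and hold the modelscope in its rooflight

## Robot

A 6-joint arm with a two-finger parallel gripper is mounted at the origin on the work surface. World frame = base frame: x ahead of the robot, y to its left, z up, the work surface at z = 0. Lengths are in mm, angles in degrees, forces in N, time in s.
With the tool pointing down it reaches from about 300 to 850 mm from the base axis. Payload 4.2 kg.
Tool frame: the origin (TCP) lies on the centre line of the jaws, within the pads' length; the fingertips stand 14 mm ahead of it and the grasp point (between the pads) lies 5 mm behind it; z points along the fingers, y is the direction in which the jaws open and shut (so a half turn about z gives the same grasp; the last joint's range is limited). The gripper opens to 91 mm and grips with 3 to 60 N. Pads are 32 mm wide; open, the fingers measure 118 mm over their backs; the gripper's body (76 mm by 178 mm) begins 60 mm behind the grasp point.
Start: joints at [63.426, 18.312, 89.639, -0, 72.044, -1.146], TCP at [246.894, 519.312, 227.976] pointing down, gripper open.
Joint ranges: [-177.97, 177.97], [-48.28, 115.42], [12.27, 149.76], [-77.06, 257.06], [2.81, 150.46], [-146.56, 146.56]. Speed limits (degrees/s): [147.25, 147.25, 180, 180, 180, 180].

## Interface

Orientations are given as a 3x3 rotation matrix whose columns are the frame's x, y, z axes.
In Python, from station import manip, viewer gives the robot as it stands. The module is installed in compiled form; this text tells all that it offers.
- The arm moves only by the tool play_rows, never from a script. Its argument "increments" is a list of rows, each a list of 5 numbers: the shift along the tool's x, y, z in cm, then the turn about the tool's z in degrees, then the closure, from -1 (fully open) to 1 (shut), so that 0 is half open. A call has 1 to 5 rows; each row shifts and turns the pose as measured when the row begins, along the tool's axes as they then stand; what a row does not reach is not made up. A row lasts 1/8 s, in which the tool goes at most 62.5 mm and 10.7 degrees, less where a joint would pass 70% of its speed; a pose out of reach is approached as far as the arm can. A call is refused whole if a number of a shift passes 6.25 or a number of a turn 10.7, either way. A call with a gripper value outside its range is refused whole. The fingers move at their own pace and stop on an object; "newtons" is the grip in N (left out, the last holds). Time passes only in rows, so rows that do not move let the fingers close. It gives the time, the measured TCP pose, the force and the opening at its end, in the units of the state.
- manip.observe(): the state, without advancing time (a new reading comes with each control period).
- viewer.grab_frame(name): name is "scene" or "top"; returns the picture (480x640x3 uint8, red, green, blue); there is no depth.
- viewer.get_calibration(name): a dict with "fovy" (degrees; the focal length in pixels is half the picture's height over the tangent of half this angle, whatever the lens; pixels are square), "cx", "cy" (the principal point, pixels), "k1" (the pictures are not rectified: a ray, as slopes to the right and down, at radius r is drawn at 1 + k1 r^2 times it, then the intrinsics apply), "T" (4x4, takes a point from camera to world coordinates). Camera axes: x right, y down, z forward; pixel columns grow to the right and rows downward; lengths in mm; the calibration is good to about 2 mm. A picture is of the moment at which its call begins. get_calibration takes no time and is no camera call.
- manip.hand_in(): hands the job in, once; it reports no verdict.
Trained networks look in the newest picture that a camera, given by its name, has taken for a name from the list of things; names that differ only in an ending like _2 or _b are one class to them, and where a whole thing is asked for, a point or a joint stands for the part that bears it (a point fixed in the world has none). Each returns a list of dicts, best first, with "confidence" (0 to 1); they miss things now and then, are a little off and sometimes report something else, mostly with a low value. They report only what shows in the picture. A call takes as long as a camera call. They do not tell look-alikes from the thing itself.
- viewer.outline_of(camera, query): "region" (480x640 bool, what is visible of it) and "position" ([column, row] in pixels, amid what is visible of it).
The state is a dict: "time_s": time; "qpos": joint angles; "qvel": joint speeds; "joint_efforts": joint torques, N m; "ee_pos": TCP position; "eef_rot": TCP orientation; "contact_force": force on the tool from outside, world axes, zero at the start; "wrist_torque": the same for the moment, N m; "gripper_width": opening from 0.0 (shut) to 1.0 (fully open).
Only numpy, scipy, OpenCV 4.12 (cv2) and the standard library are available. Lean on these libraries where they do the work, as an engineer would, in place of code of your own. Each camera call takes 0.05 s, during which the arm holds its last target.

## Task

We are about to photograph the inside of the gallery model. Take the clip-on lamp off the rim of the offcut bin and clip it over the top edge of the model's free-standing courtyard wall, opposite the window and with the lamp facing the window, and let go of it; then take the modelscope out of its rack and lower its stem upright through the round rooflight, without the scope touching the model, until the tip hangs about 30 mm above the model's floor. Finish there, still holding the scope still and centred in the rooflight, with the lamp in place and the other things on the bench left where they are.

Things in the scene. Friction and masses are not known exactly. Their poses are not given: they have to be found in the camera images.
- model: white foam-board gallery model on a plywood baseboard 180 x 270 x 18 mm, fixed. Origin: centre of the baseboard's underside; z up. Flat-roofed room: x -70..70, y -125..15 mm, roof top 104 mm above the bench. Colonnade faces +x; the window (70 mm wide, centred at x = 0) faces +y over the courtyard, which has two trees up to 60 mm tall; the free-standing courtyard wall is at y = 115 mm
- wall_top (a point): middle of the top edge of the courtyard wall, 93 mm above the bench; axes as the model's. The wall is 5 mm thick (y), 150 mm long (x), 75 mm tall above the baseboard; the window lies 100 mm away towards -y, straight across from this point
- rooflight (a point): centre of the mouth of the round rooflight, 114 mm above the bench: a grey collar 34 mm across standing 10 mm above the white roof; the bore is 22 mm wide, vertical and 16 mm long, down through collar and roof; axes as the model's. (The square rooflight on the same roof is closed.)
- model_floor (a point): the point of the model's floor straight below the round rooflight, 18 mm above the bench and 96 mm below the collar's mouth
- offcut_bin: open plywood bin 140 x 80 mm (x, y), 75 mm tall, walls 5 mm thick, fixed, with white offcuts standing inside below the rim; origin at the centre of its underside. The lamp is parked on the rim of its -y wall, facing away from the bin
- lamp_grip (a point): grip point of the clip-on lamp (90 g): black sprung clip, jaws down, two upright handles 26 mm wide (y), from 27 mm below to 13 mm above the point. x: the way the lamp shines, y: along the gripped edge, z up. Outer face of the lamp-side handle 16 mm towards +x; of the sprung lever 24 mm towards -x as parked (27 at its top), 16 when squeezed home, so the point is then midway
- lamp_pivot (a point): the clip's pivot, 29 mm below lamp_grip, same axes. Jaw pads meet the edge 30 mm below it, jaws end 37 mm below it; its underside, 5 mm below, rests on the edge when pushed fully down, as parked. Squeezed, the jaws open to 13 mm, centred below lamp_grip. Let go on a 5 mm edge they grip with about 5 N, lamp-side pad flat on its face; lamp_grip is then 4 mm off the edge's middle towards -x
- lamp_face (a point): centre of the white front of the round lamp (32 mm across, 14 mm deep) fixed outside the +x jaw; 47 mm below and 30 mm ahead (+x) of lamp_grip, same axes. The round lamp's top edge is 31 mm below lamp_grip
- lamp_lever (a joint): angle of the clip's lever, rad: 0 jaws shut on nothing, 0.17 gripping a 5 mm edge, 0.45 squeezed home, fully open (about 8 N at the handles; a firm grip holds it there); sprung towards 0
- rack: plywood rack 90 x 75 mm, 128 mm tall, fixed, whose top plate has one 18 mm hole in the middle in which the modelscope hangs; origin at the centre of its underside
- scope_grip (a point): centre of the modelscope's head. Modelscope, 160 g: black cylindrical head 32 mm across, 50 mm tall, with a low eyepiece, over a steel stem 10 mm across, 110 mm long. The point is 25 mm above the stem's shoulder, 135 mm above its tip; z up along the stem. It starts upright, hanging by its shoulder on the rack's top plate; its turn about its axis does not matter
- scope_tip (a point): lower end of the modelscope's stem, on its axis; z up along the stem
- phone: bystander: black phone, 75 x 150 x 9 mm, lying flat; origin at the centre of its underside
- knife: bystander: craft knife lying flat, 155 mm long; origin on its underside
- eraser: bystander: white eraser 42 x 20 x 13 mm, lying between bin and rack; origin at the centre of its underside
- glue: bystander: white glue bottle, 52 mm across, 125 mm tall; origin at the centre of its underside
- tape: bystander: roll of masking tape lying flat, 90 mm across, 24 mm tall; origin at the centre of its underside
- massing: bystander: white massing model, a tower 55 x 50 x 120 mm with a low wing; origin at the centre of the tower's underside
- slotted_block: bystander: dark grey block 70 x 70 x 60 mm with a slot across its top; origin at the centre of its underside
- rule: bystander: steel rule 26 x 300 x 4 mm, lying flat; origin at the centre of its underside
Mind the look-alikes: they are no part of the job. What is meant by the part that bears scope_grip is not orange, and is the smaller of those in its own colour.

How it is judged:
By the outcome, as a careful person would: the job done as asked, in the order asked, and still so for the second after the job is handed in, while the arm keeps its last pose, push and grip.
It also fails if it takes over 51 s, if anything falls off the work surface, if the arm or the gripper's body presses on something with over 40 N, if the wrist force passes 120 N, or if a joint passes its speed limit or range.

## Working session

There is one attempt and no reset: what is moved stays moved. The work goes in short steps, Python scripts to look and compute and a tool call to move; the robot and the scene stay as the last step left them, time stands still between calls to the robot, and variables do not carry over. Pictures are saved under pics/ and viewed, and the job is handed in when it is done.

Besides the shell and the picture viewer there is one more tool, called by a JSON object that holds its "method" and its "body", one argument or row to a line. play_rows: Moves the arm, as the interface text tells. Its arguments: {"type":"object","properties":{"increments":{"type":"array","items":{"type":"array","items":{"type":"number"}}},"newtons":{"type":"number"}},"required":["increments"]}

```bash
mkdir -p pics
cat > h.py <<'E'
import numpy as np, cv2
from station import manip, viewer
def snap(n,f):
    im=viewer.grab_frame(n); cv2.imwrite('pics/'+f,im[:,:,::-1]); return im
def K(c):
    f=240/np.tan(np.radians(c['fovy'])/2); return f
def ray(n,px):
    c=viewer.get_calibration(n); f=K(c); d=np.array([(px[0]-c['cx'])/f,(px[1]-c['cy'])/f]); u=d.copy()
    for _ in range(30): u=d/(1+c['k1']*(u@u))
    T=np.array(c['T']); v=T[:3,:3]@np.array([u[0],u[1],1]); return T[:3,3],v/np.linalg.norm(v)
def atz(n,px,z):
    o,v=ray(n,px); return o+v*(z-o[2])/v[2]
def proj(n,P):
    c=viewer.get_calibration(n); f=K(c);T=np.array(c['T']); q=T[:3,:3].T@(np.asarray(P,float)-T[:3,3]); u=q[:2]/q[2]
    u=u*(1+c['k1']*(u@u)); return np.array([u[0]*f+c['cx'],u[1]*f+c['cy']])
def tri(a,b):
    (o1,v1),(o2,v2)=ray(*a),ray(*b)
    A=np.stack([v1,-v2],1); s=np.linalg.lstsq(A,o2-o1,rcond=None)[0]
    p,q=o1+s[0]*v1,o2+s[1]*v2; return (p+q)/2,np.linalg.norm(p-q)
E
python3 - <<'E'
from h import *
np.set_printoptions(precision=2,suppress=True)
for n in('scene','top'):
    snap(n,n+'0.png'); c=viewer.get_calibration(n); print(n,c)
    for q in('model','offcut_bin','lamp_grip','rack','scope_grip'):
        for r in viewer.outline_of(n,q):
            ys,xs=np.nonzero(r['region']); print(q,round(r['confidence'],2),np.round(r['position']),xs.min(),xs.max(),ys.min(),ys.max())
print(manip.observe())
E
```

```text
scene {'fovy': 42.6116983268821, 'cx': 325.4502151903414, 'cy': 242.9182743652708, 'k1': 0.0520354024767361, 'T': array([[  -0.48,    0.62,   -0.62, 1294.54],
       [   0.88,    0.33,   -0.35,  464.08],
       [  -0.01,   -0.71,   -0.7 ,  935.03],
       [   0.  ,    0.  ,    0.  ,    1.  ]])}
model 0.63 [214. 238.] 142 296 177 297
offcut_bin 0.72 [354. 240.] 339 370 223 259
offcut_bin 0.62 [373. 262.] 338 411 220 301
lamp_grip 0.7 [352. 242.] 339 369 223 258
rack 0.97 [470. 325.] 442 507 275 368
scope_grip 0.93 [506. 260.] 493 516 243 283
scope_grip 0.73 [408. 323.] 401 418 312 332
scope_grip 0.66 [479. 290.] 469 495 272 339
scope_grip 0.64 [507. 192.] 492 529 162 256
scope_grip 0.61 [450. 402.] 420 483 366 436
top {'fovy': 46.90306078991329, 'cx': 328.3688578115409, 'cy': 236.85170529978222, 'k1': -0.09649201433543701, 'T': array([[   0.  ,   -0.98,    0.18,  327.64],
       [  -1.  ,   -0.  ,    0.02,   16.15],
       [  -0.02,   -0.18,   -0.98, 1370.73],
       [   0.  ,    0.  ,    0.  ,    1.  ]])}
model 0.81 [424. 227.] 363 481 190 268
model 0.3 [200. 236.] 174 217 208 254
of
[... 167 characters left out ...]
265
rack 0.89 [198. 235.] 174 217 208 254
scope_grip 0.92 [188. 336.] 175 211 322 342
scope_grip 0.67 [185. 224.] 177 195 216 232
scope_grip 0.55 [187. 269.] 173 199 260 276
scope_grip 0.4 [296. 255.] 293 303 248 260
{'time_s': 0.6, 'qpos': array([63.43, 18.31, 89.64, -0.  , 72.05, -1.15]), 'qvel': array([ 0.02, -0.03,  0.09,  0.01, -0.02,  0.02]), 'joint_efforts': array([  0.  , -41.21, -23.21,   0.07,   0.04,  -0.  ]), 'ee_pos': array([246.88, 519.32, 227.99]), 'eef_rot': array([[-0.9 ,  0.43,  0.  ],
       [ 0.43,  0.9 ,  0.  ],
       [-0.  ,  0.  , -1.  ]]), 'contact_force': array([-0.1 ,  0.95, -0.05]), 'wrist_torque': array([ 0.01, -0.01, -0.04]), 'gripper_width': 1.0015780633856235}
```

View pics/scene0.png

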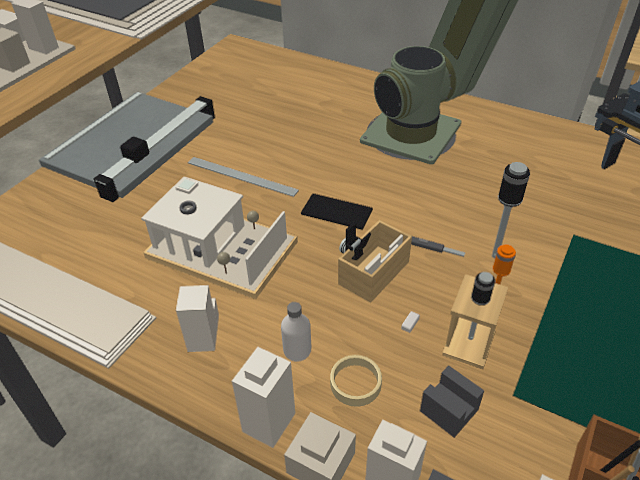

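View pics/top0.png

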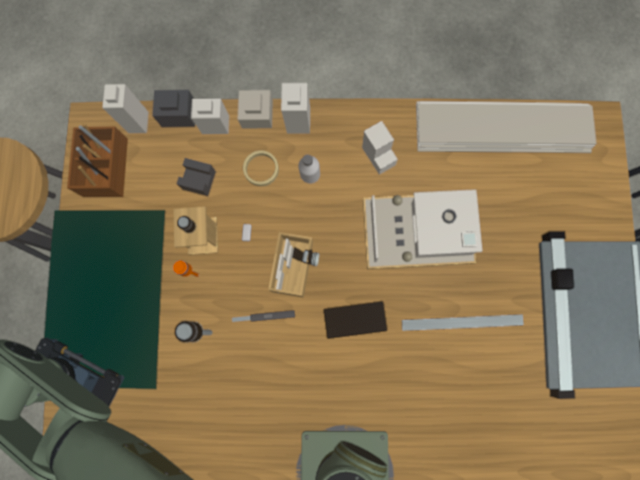

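Run:
```python
import cv2
a=cv2.imread('pics/scene0.png'); b=cv2.imread('pics/top0.png')
cv2.imwrite('pics/s_model.png',cv2.resize(a[165:315,130:330],None,fx=4,fy=4,interpolation=2))
cv2.imwrite('pics/s_right.png',cv2.resize(a[200:350,330:530],None,fx=4,fy=4,interpolation=2))
cv2.imwrite('pics/t_model.png',cv2.resize(b[170:290,350:500],None,fx=5,fy=5,interpolation=2))
cv2.imwrite('pics/t_left.png',cv2.resize(b[200:310,165:325],None,fx=5,fy=5,interpolation=2))
```

```text
(no output)
```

View pics/s_model.png

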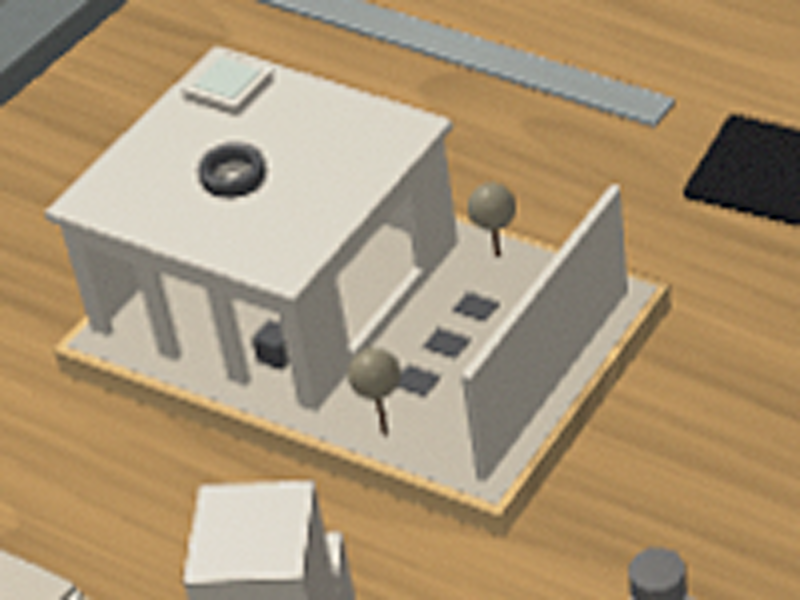

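View pics/s_right.png

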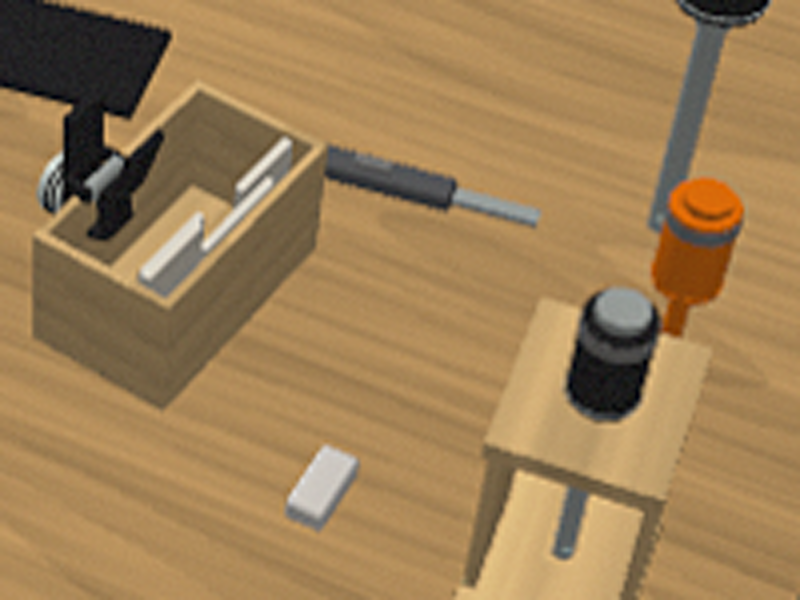

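View pics/t_model.png

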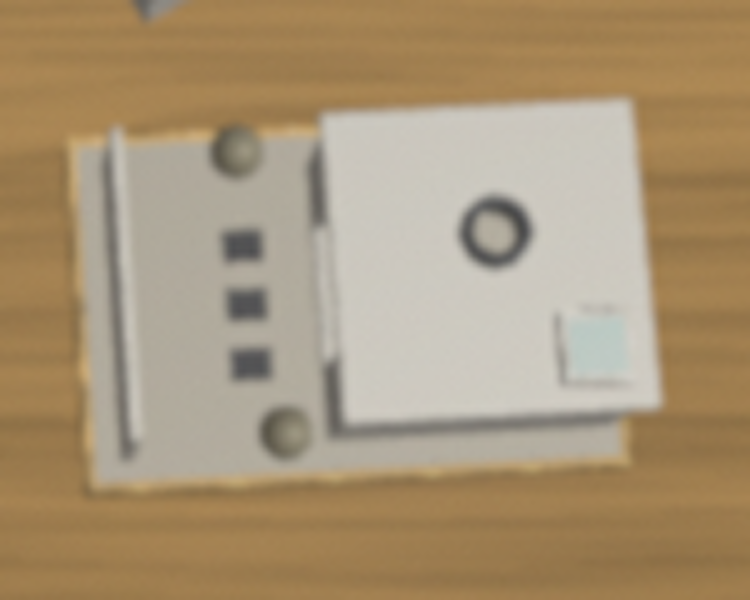

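View pics/t_left.png

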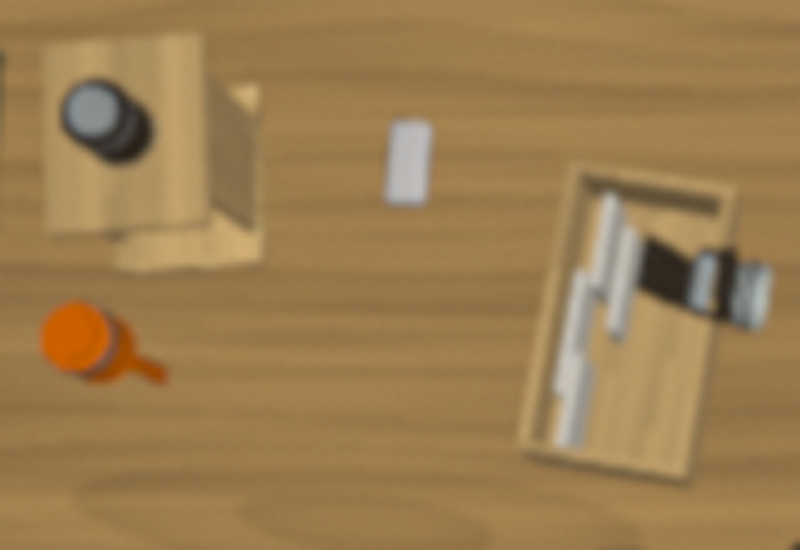

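```bash
cat > fit.py <<'E'
from h import *
from scipy.optimize import least_squares
np.set_printoptions(precision=2,suppress=True)
def cr(p,s,o): return (np.array(p)+.5)/s-.5+np.array(o)
tm=lambda *p:cr(p,5,(350,170)); sm=lambda *p:cr(p,4,(130,165)); tl=lambda *p:cr(p,5,(165,200)); sr=lambda *p:cr(p,4,(330,200))
def W(p,m):
    c,s=np.cos(p[2]),np.sin(p[2]); m=np.asarray(m,float); z=m[2]+(p[3] if len(p)>3 else 0)
    return np.array([p[0]+c*m[0]-s*m[1],p[1]+s*m[0]+c*m[1],z])
M=[('top',(70,15,104),tm(321,112)),('top',(70,-125,104),tm(632,99)),('top',(-70,-125,104),tm(661,408)),('top',(-70,15,104),tm(343,425)),
('top',(90,135,18),tm(70,138)),('top',(-90,135,18),tm(90,490)),('top',(-90,-135,18),tm(630,463)),('top',(75,115,93),tm(118,128)),('top',(-75,115,93),tm(137,440)),
('scene',(-70,-125,104),sm(220,47)),('scene',(-70,15,104),sm(452,123)),('scene',(70,15,104),sm(297,300)),('scene',(70,-125,104),sm(48,213)),
('scene',(-75,115,93),sm(617,188)),('scene',(75,115,93),sm(468,375)),('scene',(-90,135,18),sm(668,288)),('scene',(90,135,18),sm(500,512)),('scene',(90,-135,18),sm(58,348))]
B=[('top',(70,40,75),tl(573,163)),('top',(70,-40,75),tl(735,187)),('top',(-70,-40,75),tl(688,482)),('top',(-70,40,75),tl(522,450)),
('scene',(70,-40,75),sr(33,237)),('scene',(-70,-40,75),sr(200,85)),('scene',(-70,40,75),sr(327,148)),('scene',(70,40,75),sr(165,305))]
def fit(L,x0):
    f=lambda p:np.concatenate([proj(n,W(p,m))-u for n,m,u in L])
    r=least_squares(f,x0,loss='soft_l1'); return r.x,f(r.x).reshape(-1,2)
if __name__=='__main__':
  for L,x0 in((M,(400,-160,0,0)),(B,(350,80,0,0))):
    for sub in ('both','top','scene'):
        l=[a for a in L if sub in('both',a[0])]
        p,r=fit(l,x0 if sub=='both' else x0[:3]); print(sub,p[:2],np.degrees(p[2]),p[3:]); 
        if sub=='both':print(r)
  print('roofl',tri(('top',tm(496,231)),('scene',sm(233,168))),atz('top',tm(496,231),114),atz('scene',sm(233,168),114))
  print('scope top',tri(('top',tl(92,110)),('scene',sr(627,310))))
E
python3 fit.py
```

```text
Traceback (most recent call last):
  File "fit.py", line 22, in <module>
    p,r=fit(l,x0 if sub=='both' else x0[:3]); print(sub,p[:2],np.degrees(p[2]),p[3:]);
        ~~~^^^^^^^^^^^^^^^^^^^^^^^^^^^^^^^^^
  File "fit.py", line 17, in fit
    r=least_squares(f,x0,loss='soft_l1'); return r.x,f(r.x).reshape(-1,2)
                                                     ~^^^^^
  File "fit.py", line 16, in <lambda>
    f=lambda p:np.concatenate([proj(n,W(p,m))-u for n,m,u in L])
                               ~~~~^^^^^^^^^^
  File "h.py", line 14, in proj
    c=viewer.get_calibration(n); f=K(c);T=np.array(c['T']); q=T[:3,:3].T@(np.asarray(P,float)-T[:3,3]); u=q[:2]/q[2]
ValueError: time passes only in moves, steps and waits
```

```bash
python3 - <<'E'
s=open('h.py').read()
s=s.replace("def snap","import functools\n@functools.lru_cache(None)\ndef cal(n): return viewer.get_calibration(n)\ndef snap").replace("c=viewer.get_calibration(n)","c=cal(n)")
open('h.py','w').write(s)
E
python3 fit.py
```

```text
both [ 588.99 -185.3 ] -357.14424353148434 [-0.77]
[[ 1.11  2.33]
 [-2.42  2.24]
 [-2.61 -1.26]
 [ 1.2  -1.69]
 [-1.48  0.31]
 [-1.31  0.91]
 [-0.4   0.89]
 [-0.94  0.24]
 [-0.86  0.21]
 [-0.64  1.12]
 [-2.88 -0.09]
 [-1.83 -2.09]
 [ 1.8  -0.85]
 [-0.57 -0.38]
 [-1.    0.46]
 [ 0.29 -0.88]
 [-0.26  0.83]
 [-1.51  0.32]]
top [ 590.01 -187.58] 2.845517357266065 []
scene [ 589.05 -183.2 ] -24117.213730374955 []
both [496.71 128.92] -9.609080247307308 [-3.27]
[[-0.47  0.17]
 [-0.02  0.89]
 [-1.09 -0.2 ]
 [-1.27  0.38]
 [-0.77 -0.13]
 [-1.44 -0.76]
 [-0.39 -0.17]
 [-0.08  1.5 ]]
top [497.06 126.95] -8.878865489045236 []
scene [499.01 131.33] -10.217642738187626 []
roofl (array([ 604.12, -242.76,  110.25]), np.float64(2.5301712775788285)) [ 604.01 -243.1   114.  ] [ 606.92 -238.22  114.  ]
scope top (array([575.52, 360.63, 181.12]), np.float64(3.4978494107291103))
```

```bash
cat > ov.py <<'E'
from fit import *
M2=[(n,m,u) for n,m,u in M if m[2]!=104]
pm,r=fit(M2,(590,-185,0.05)); print('model',pm[:2],np.degrees(pm[2]),r.round(1).tolist())
for k in('top','scene'):
    p,_=fit([a for a in M2 if a[0]==k],(590,-185,.05));print(k,p[:2],np.degrees(p[2]))
pb,_=fit(B,(497,129,-.16)); print(pb)
for n,off,sc in(('top',(165,200),5),('scene',(330,200),4)):
    a=cv2.imread('pics/%s0.png'%n); pk,_=fit([b for b in B if b[0]==n],(497,129,-.16))
    c=cv2.resize(a[off[1]:off[1]+(110 if sc==5 else 150),off[0]:off[0]+(160 if sc==5 else 200)],None,fx=sc,fy=sc,interpolation=2)
    def q(m): u=(proj(n,W(pk,m))-off+.5)*sc-.5; return tuple(int(x) for x in u.round())
    for s,col in((0,(0,0,255)),(10,(0,255,0)),(20,(255,0,0))):
        for y,zt in((-49.5,122),(-6.5,122)):
            cv2.line(c,q((s-13,y,zt)),q((s+13,y,zt)),col,1)
        cv2.circle(c,q((s,-63.5,62)),4,col,1)
        cv2.circle(c,q((s,-33.5,80)),4,col,1)
    cv2.imwrite('pics/ov_%s.png'%n,c)
E
python3 ov.py
```

```text
model [ 589.25 -185.7 ] 2.9401233998523315 [[-1.4, 0.2], [-1.1, 0.8], [-0.1, 0.7], [-0.8, 0.1], [-0.6, 0.1], [-0.8, -0.7], [-1.2, 0.2], [0.0, -1.2], [-0.4, 0.5], [-1.8, 0.2]]
top [ 590.19 -187.65] 2.929526736061486
scene [ 588.29 -183.86] 2.6103529577313154
[497.33 129.22  -0.17]
```

View pics/ov_top.png

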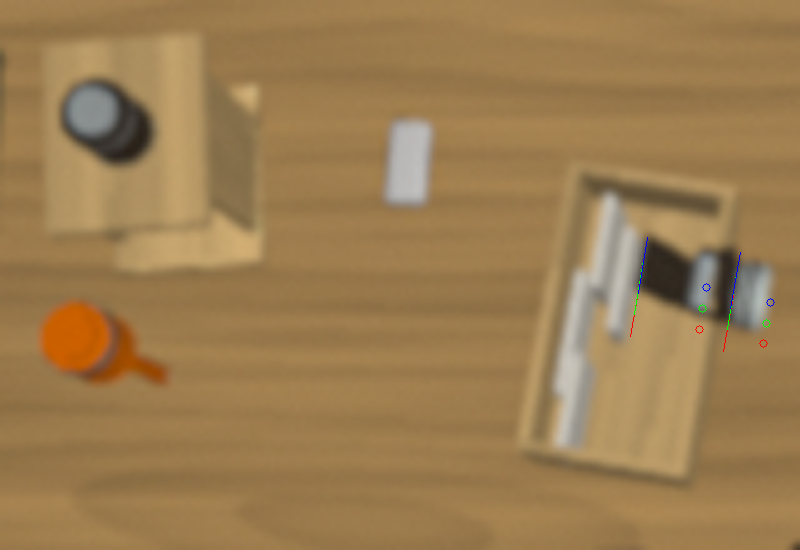

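View pics/ov_scene.png

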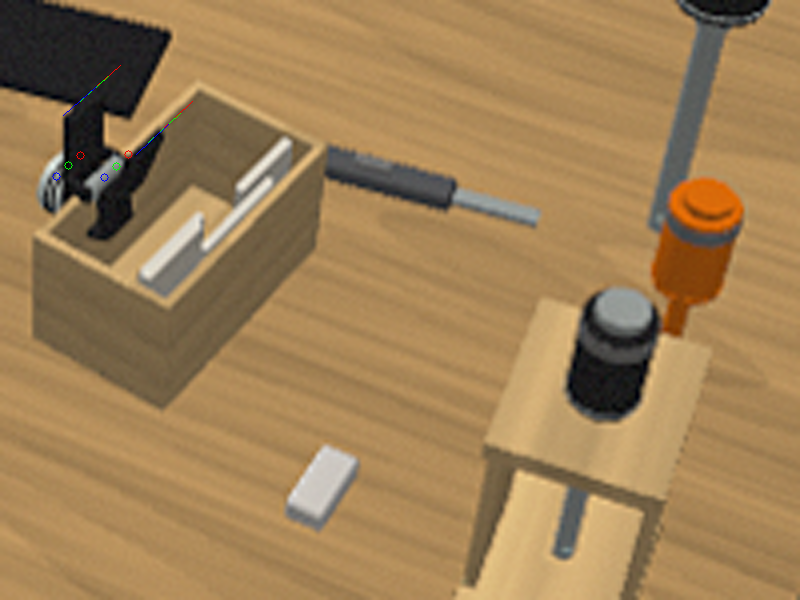

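```bash
cat > plan.py <<'E'
import sys
from h import *
# plan x y z ytoolangle closure : rows from current
def plan(t,ang,clo,vmax=60):
    s=manip.observe(); p=s['ee_pos'].copy(); R=np.array(s['eef_rot'])
    a=np.degrees(np.arctan2(R[1,1],R[0,1])); d=(ang-a+90)%180-90
    D=np.array(t,float)-p; n=max(int(np.ceil(np.linalg.norm(D)/vmax)),int(np.ceil(abs(d)/10)),1)
    print('now',p.round(1),'ang',round(a,2),'dist',D.round(1),'turn',round(-d,2),'tilt',R[:2,2].round(4),'n',n,'t',s['time_s'],'F',s['contact_force'].round(1),'w',round(s['gripper_width'],3))
    rows=[]
    for i in range(n):
        v=R.T@(D/n)/10; rows.append([round(float(x),2) for x in v]+[round(-d/n,2),clo])
        th=np.radians(d/n); c,q=np.cos(th),np.sin(th); R=np.array([[c,-q,0],[q,c,0],[0,0,1]])@R
    for i in range(0,n,5): print(rows[i:i+5])
if __name__=='__main__':
    a=[float(x) for x in sys.argv[1:]]; plan(a[:3],a[3],a[4],a[5] if len(a)>5 else 60)
E
python3 - <<'E'
from h import *
print(tri(('top',(187,331)),('scene',(516,167))), atz('scene',(497,256),0),atz('top',(209,331),0), atz('top',(184,266),100))
E
python3 plan.py 511 93 260 80.4 -1
```

```text
(array([334.98247508, 327.95408105, 230.78334497]), np.float64(5.2189610789041945)) [3.33559165e+02 3.38387928e+02 1.13686838e-13] [338.06457126 332.80091846   0.        ] [486.96491063 374.58678772 100.        ]
now [246.9 519.3 228. ] ang 64.57 dist [ 264.1 -426.3   32. ] turn -15.83 tilt [0.     0.0001] n 9 t 0.6 F [-0.1  0.9 -0.1] w 1.002
[[-4.68, -3.02, -0.36, np.float64(-1.76), -1.0], [-4.59, -3.16, -0.36, np.float64(-1.76), -1.0], [-4.49, -3.3, -0.36, np.float64(-1.76), -1.0], [-4.39, -3.44, -0.36, np.float64(-1.76), -1.0], [-4.28, -3.57, -0.36, np.float64(-1.76), -1.0]]
[[-4.17, -3.7, -0.36, np.float64(-1.76), -1.0], [-4.05, -3.82, -0.36, np.float64(-1.76), -1.0], [-3.93, -3.95, -0.36, np.float64(-1.76), -1.0], [-3.81, -4.07, -0.36, np.float64(-1.76), -1.0]]
```

{"method": "play_rows", "body": {
  "increments": [
    [0, 0, -5, 0, -1],
    [-2.5, -0.5, -5, -1.8, -1],
    [-4.6, -3.2, -1, -1.8, -1],
    [-4.5, -3.3, 0, -1.8, -1],
    [-4.4, -3.4, 0, -1.8, -1]
  ]
}}

```text
time_s: 1.23
ee_pos: [358.0, 361.1, 341.0]
eef_rot: [[-0.953, 0.302, 0.002], [0.302, 0.953, -0.001], [-0.002, -0.0, -1.0]]
contact_force: [0.3, -0.2, 0.4]
gripper_width: 1.002
```

```bash
python3 plan.py 511 93 250 80.4 -1
```

```text
now [358.  361.1 341. ] ang 72.43 dist [ 153.  -268.1  -91. ] turn -7.97 tilt [ 0.0018 -0.0007] n 6 t 1.225 F [ 0.3 -0.2  0.4] w 1.002
[[-3.78, -3.49, 1.52, np.float64(-1.33), -1.0], [-3.7, -3.58, 1.52, np.float64(-1.33), -1.0], [-3.61, -3.66, 1.52, np.float64(-1.33), -1.0], [-3.53, -3.74, 1.52, np.float64(-1.33), -1.0], [-3.44, -3.83, 1.52, np.float64(-1.33), -1.0]]
[[-3.35, -3.9, 1.52, np.float64(-1.33), -1.0]]
```

{"method": "play_rows", "body": {
  "increments": [
    [-3.8, -3.5, 0, -1.3, -1],
    [-3.7, -3.6, 1, -1.3, -1],
    [-3.6, -3.7, 2, -1.3, -1],
    [-3.5, -3.7, 3, -1.3, -1],
    [-3.4, -3.8, 3, -1.3, -1]
  ]
}}

```text
time_s: 1.85
ee_pos: [490.7, 130.9, 253.0]
eef_rot: [[-0.982, 0.188, 0.012], [0.188, 0.982, 0.004], [-0.011, 0.006, -1.0]]
contact_force: [-0.0, 0.1, 0.3]
gripper_width: 1.0
```

```bash
python3 plan.py 511 93 190 80.4 -1
```

```text
now [490.7 130.9 253. ] ang 79.16 dist [ 20.3 -37.9 -63. ] turn -1.24 tilt [0.0124 0.0042] n 2 t 1.85 F [-0.   0.1  0.3] w 1.0
[[-1.32, -1.69, 3.16, np.float64(-0.62), -1.0], [-1.3, -1.7, 3.16, np.float64(-0.62), -1.0]]
```

{"method": "play_rows", "body": {
  "increments": [
    [-1.3, -1.7, 3.2, -0.6, -1],
    [-1.3, -1.7, 3.2, -0.6, -1],
    [0, 0, 0, 0, -1]
  ]
}}

```text
time_s: 2.22
ee_pos: [511.5, 88.2, 185.5]
eef_rot: [[-0.985, 0.173, 0.009], [0.173, 0.985, 0.003], [-0.009, 0.005, -1.0]]
contact_force: [-0.4, 1.4, 0.1]
gripper_width: 1.002
```

```bash
cat > look.py <<'E'
import sys
from h import *
tag=sys.argv[1]; z=[float(x) for x in sys.argv[2:5]]
s=manip.observe(); p=s['ee_pos'];R=np.array(s['eef_rot']); print(p.round(1),R[:2,2].round(4))
for n in('top','scene'):
    im=snap(n,n+tag+'.png'); c=proj(n,z); x,y=[int(v) for v in c]
    x0,y0=max(0,x-50),max(0,y-45); cr=im[y0:y0+90,x0:x0+100,::-1]
    cr=cv2.resize(cr,None,fx=7,fy=6.5 if 0 else 6.5,interpolation=2) if 0 else cv2.resize(cr,None,fx=6,fy=6,interpolation=2)
    cv2.imwrite('pics/%s%s_c.png'%(n,tag),cr); print(n,'off',x0,y0,'tcp',(6*(proj(n,p)-[x0,y0]+.5)).round(),'tip',(6*(proj(n,p+14*R[:,2])-[x0,y0]+.5)).round())
E
python3 look.py a 511 93 170; python3 plan.py 511 93 104 80.4 -1
```

```text
[511.5  88.2 185.5] [0.0094 0.0033]
top off 252 206 tcp [316. 269.] tip [318. 274.]
scene off 306 163 tcp [291. 236.] tip [290. 270.]
now [512.8  89.7 188.2] ang 80.16 dist [ -1.8   3.3 -84.2] turn -0.24 tilt [0.015  0.0046] n 2 t 2.325 F [-0.2 -0.6 -0.1] w 0.998
[[0.18, 0.12, 4.21, np.float64(-0.12), -1.0], [0.18, 0.12, 4.21, np.float64(-0.12), -1.0]]
```

View pics/topa_c.png

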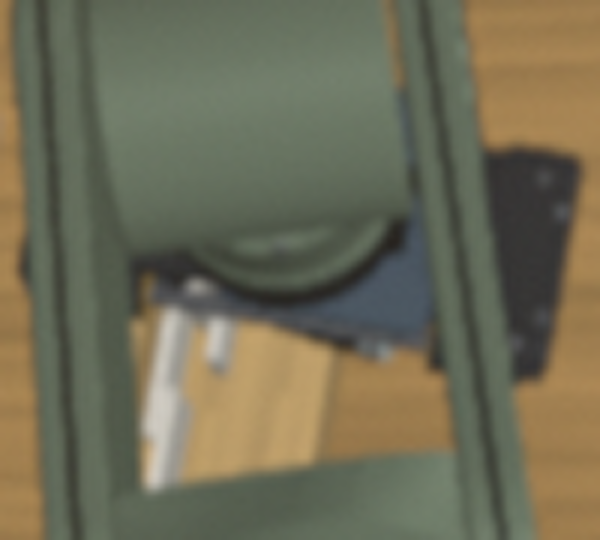

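View pics/scenea_c.png

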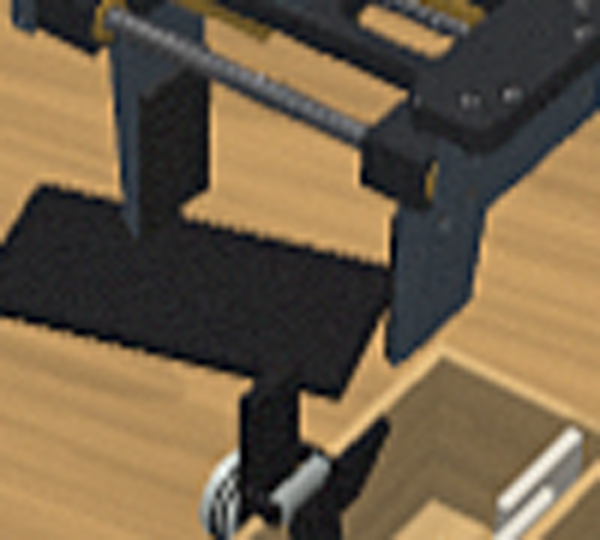

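{"method": "play_rows", "body": {
  "increments": [
    [0.1, 0.1, 0, -0.2, -1],
    [0, 0, 0, 0, -1],
    [0, 0, 0, 0, -1]
  ]
}}

```text
time_s: 2.7
ee_pos: [513.0, 93.2, 191.8]
eef_rot: [[-0.986, 0.165, 0.021], [0.165, 0.986, 0.006], [-0.02, 0.01, -1.0]]
contact_force: [-0.9, 0.4, -0.6]
gripper_width: 0.999
```

Run:
```python
from h import *
for i in range(2):
    s=manip.observe(); print(s['ee_pos'].round(2),np.array(s['eef_rot'])[:2,2].round(4),s['qvel'].round(2))
    im=snap('scene','sb%d.png'%i)
s=manip.observe(); p=s['ee_pos'];R=np.array(s['eef_rot']);print(p.round(2),R[:2,2].round(4))
x0,y0=306,163
cr=cv2.resize(im[y0:y0+90,x0:x0+100,::-1],None,fx=6,fy=6,interpolation=2)
for sx in(-16,16):
  for sy in(-45.5,45.5,-59,59):
    u=(6*(proj('scene',p+R@[sx,sy,14])-[x0,y0]+.5)).astype(int); cv2.circle(cr,tuple(int(v) for v in u),3,(0,0,255) if abs(sy)<50 else (0,255,0),-1)
cv2.imwrite('pics/sb_c.png',cr)
```

```text
[512.95  93.21 191.78] [0.0214 0.0063] [ 0.43 -0.39 -0.23  0.01  0.16  0.1 ]
[512.96  93.2  191.75] [0.0213 0.0063] [-0.34  0.4   0.25 -0.1  -0.27 -0.04]
[512.87  93.05 191.5 ] [0.0208 0.0062]
```

View pics/sb_c.png

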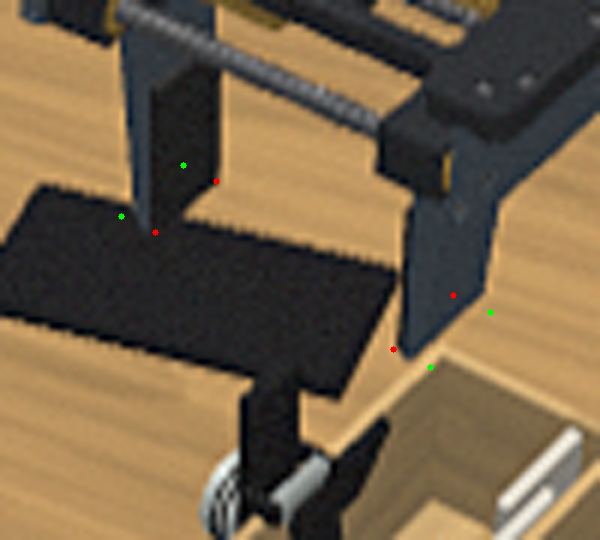

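```bash
python3 plan.py 513.5 94 104 80.4 -1 30
```

```text
now [512.9  93.1 191.5] ang 80.51 dist [  0.6   0.9 -87.5] turn 0.11 tilt [0.0208 0.0062] n 3 t 2.8 F [-0.2  1.3 -0.2] w 0.998
[[0.04, 0.01, 2.92, np.float64(0.04), -1.0], [0.04, 0.01, 2.92, np.float64(0.04), -1.0], [0.04, 0.01, 2.92, np.float64(0.04), -1.0]]
```

{"method": "play_rows", "body": {
  "increments": [
    [0, 0, 2, 0, -1],
    [0, 0, 2, 0, -1],
    [0, 0, 2, 0, -1],
    [0, 0, 1, 0, -1]
  ]
}}

```text
time_s: 3.3
ee_pos: [515.6, 94.1, 121.4]
eef_rot: [[-0.986, 0.164, 0.025], [0.164, 0.986, 0.007], [-0.024, 0.011, -1.0]]
contact_force: [-0.4, -0.0, 0.1]
gripper_width: 1.001
```

```bash
python3 plan.py 513.5 94 104 80.4 -1 30
```

```text
now [515.6  94.1 121.4] ang 80.55 dist [ -2.1  -0.1 -17.4] turn 0.15 tilt [0.0252 0.0069] n 1 t 3.3 F [-0.4 -0.   0.1] w 1.001
[[0.25, -0.06, 1.74, np.float64(0.15), -1.0]]
```

{"method": "play_rows", "body": {
  "increments": [
    [0.2, 0, 0.8, 0, -1],
    [0, 0, 0.4, 0, -1],
    [0, 0, 0.2, 0, -1]
  ]
}}

```text
time_s: 3.68
ee_pos: [514.4, 94.7, 107.1]
eef_rot: [[-0.986, 0.164, 0.026], [0.164, 0.986, 0.007], [-0.025, 0.011, -1.0]]
contact_force: [1.3, -0.3, 0.5]
gripper_width: 0.999
```

```bash
python3 plan.py 513.5 94 104 80.4 -1 30; python3 look.py c 511 93 110
```

```text
now [514.4  94.7 107.1] ang 80.55 dist [-0.9 -0.7 -3.1] turn 0.15 tilt [0.0262 0.007 ] n 1 t 3.675 F [ 1.3 -0.3  0.5] w 0.999
[[0.08, -0.08, 0.31, np.float64(0.15), -1.0]]
[514.4  94.7 107.1] [0.0262 0.007 ]
top off 254 210 tcp [299. 268.] tip [301. 273.]
scene off 305 186 tcp [306. 293.] tip [305. 325.]
```

View pics/scenec_c.png

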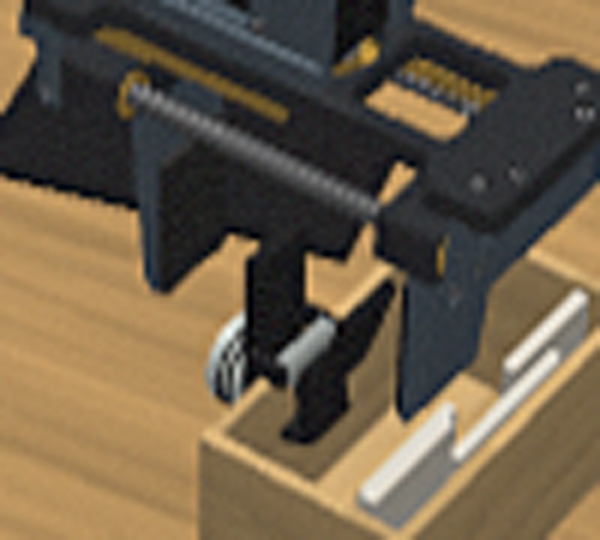

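View pics/topc_c.png

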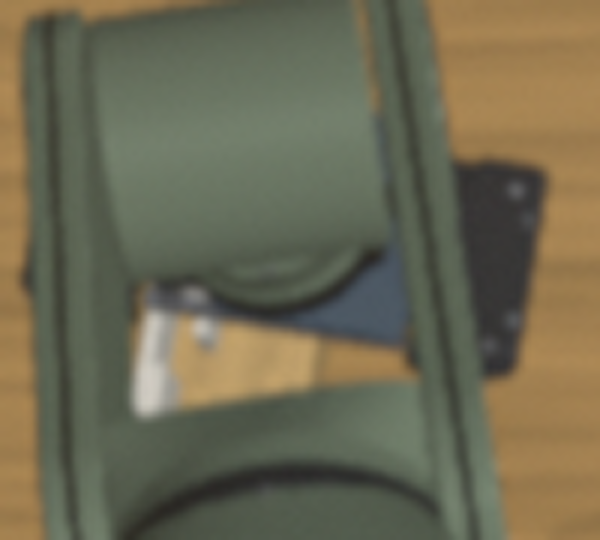

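{"method": "play_rows", "body": {
  "increments": [
    [0, 0, 0.3, 0, -0.3],
    [0, 0, 0, 0, 0.0],
    [0, 0, 0, 0, 0.3],
    [0, 0, 0, 0, 1],
    [0, 0, 0, 0, 1]
  ],
  "newtons": 25
}}

```text
time_s: 4.4
ee_pos: [515.1, 95.0, 105.0]
eef_rot: [[-0.986, 0.164, 0.028], [0.165, 0.986, 0.008], [-0.027, 0.012, -1.0]]
contact_force: [0.5, 1.0, 0.9]
gripper_width: 0.486
```

{"method": "play_rows", "body": {
  "increments": [
    [0, 0, 0, 0, 1],
    [0, 0, 0, 0, 1]
  ],
  "newtons": 25
}}

```text
time_s: 4.65
ee_pos: [515.2, 93.8, 106.1]
eef_rot: [[-0.986, 0.163, 0.029], [0.163, 0.987, 0.005], [-0.028, 0.01, -1.0]]
contact_force: [-0.2, -0.2, -1.0]
gripper_width: 0.353
```

```bash
python3 look.py d 511 93 110;python3 plan.py 513.5 94 104 80.4 1
```

```text
[515.2  93.8 106.1] [0.0289 0.0052]
top off 254 210 tcp [302. 267.] tip [304. 271.]
scene off 305 186 tcp [303. 296.] tip [301. 328.]
now [515.2  93.9 106. ] ang 80.62 dist [-1.7  0.1 -2. ] turn 0.22 tilt [0.0287 0.0053] n 1 t 4.75 F [-0.3 -2.   1.8] w 0.358
[[0.18, -0.02, 0.19, np.float64(0.22), 1.0]]
```

View pics/scened_c.png

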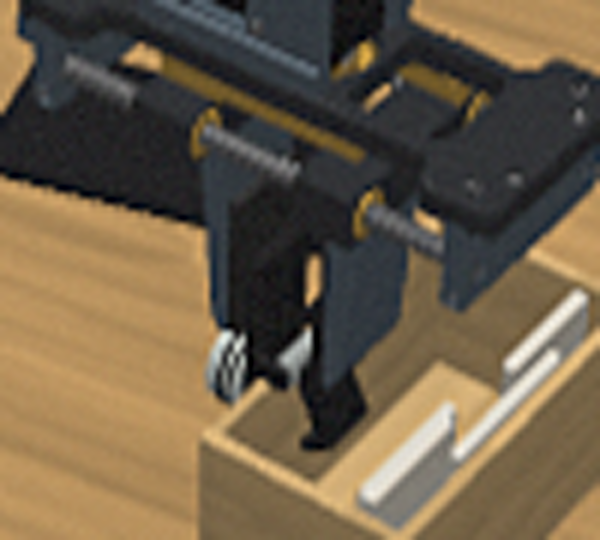

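{"method": "play_rows", "body": {
  "increments": [
    [-0.1, 0, -2, 0, 1],
    [-0.1, 0, -3, 0, 1],
    [-0.1, 0, -4, 0, 1],
    [0, 0, -3, 0, 1]
  ]
}}

```text
time_s: 5.25
ee_pos: [512.3, 93.1, 224.7]
eef_rot: [[-0.986, 0.164, 0.018], [0.164, 0.986, 0.006], [-0.017, 0.008, -1.0]]
contact_force: [0.5, 0.6, -1.0]
gripper_width: 0.355
```

```bash
python3 look.py e 511 93 210;python3 plan.py 583 -71 210 92.9 1
```

```text
[512.3  93.1 224.7] [0.0181 0.0055]
top off 251 203 tcp [302. 267.] tip [304. 273.]
scene off 306 147 tcp [308. 240.] tip [306. 276.]
now [514.   93.3 226.4] ang 80.59 dist [  69.  -164.3  -16.4] turn -12.31 tilt [0.0241 0.0064] n 3 t 5.35 F [-0.  -1.  -1.3] w 0.356
[[-3.15, -5.03, 0.57, np.float64(-4.1), 1.0], [-2.79, -5.25, 0.56, np.float64(-4.1), 1.0], [-2.4, -5.43, 0.55, np.float64(-4.1), 1.0]]
```

View pics/scenee_c.png

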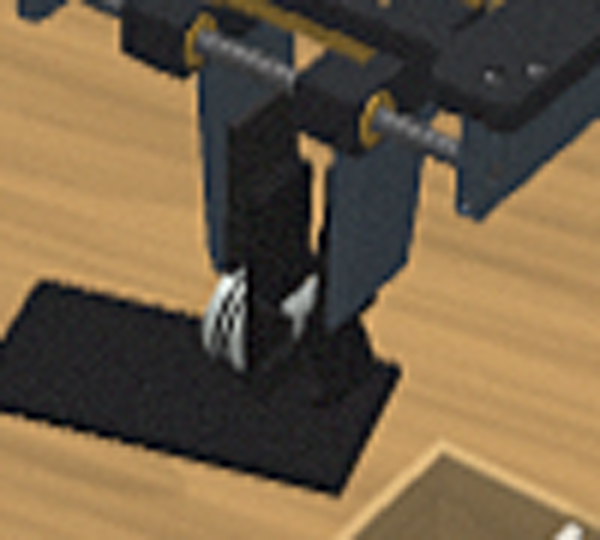

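{"method": "play_rows", "body": {
  "increments": [
    [-2.5, -3.5, 0, -2, 1],
    [-2.8, -5, 0, -4, 1],
    [-2.4, -4.2, 0.3, -4, 1],
    [-1, -1.5, 0.3, -1.5, 1]
  ]
}}

```text
time_s: 5.85
ee_pos: [585.9, -58.2, 214.6]
eef_rot: [[-0.999, -0.047, 0.017], [-0.047, 0.999, 0.009], [-0.017, 0.008, -1.0]]
contact_force: [0.0, 0.6, -1.4]
gripper_width: 0.349
```

```bash
python3 plan.py 583.3 -70.1 190 92.9 1
```

```text
now [585.9 -58.2 214.6] ang 92.69 dist [ -2.6 -11.9 -24.6] turn -0.21 tilt [0.017  0.0093] n 1 t 5.85 F [ 0.   0.6 -1.4] w 0.349
[[0.36, -1.2, 2.45, np.float64(-0.21), 1.0]]
```

{"method": "play_rows", "body": {
  "increments": [
    [0.4, -1.2, 0.8, 0, 1],
    [0, 0, 0.5, 0, 1],
    [0, 0, 0, 0, 1]
  ]
}}

```text
time_s: 6.22
ee_pos: [580.1, -70.5, 196.1]
eef_rot: [[-0.999, -0.044, 0.009], [-0.044, 0.999, 0.011], [-0.01, 0.011, -1.0]]
contact_force: [0.3, -0.3, -0.7]
gripper_width: 0.353
```

```bash
python3 look.py f 583 -70 130;python3 plan.py 583.3 -70.1 190 92.9 1
```

```text
[580.1 -70.5 196.1] [0.0091 0.0114]
top off 325 178 tcp [317. 245.] tip [314. 253.]
scene off 213 175 tcp [295. 110.] tip [299. 145.]
now [580.7 -70.4 197. ] ang 92.59 dist [ 2.6  0.3 -7. ] turn -0.31 tilt [0.0107 0.011 ] n 1 t 6.325 F [ 1.   0.4 -1. ] w 0.353
[[-0.26, 0.01, 0.7, np.float64(-0.31), 1.0]]
```

View pics/scenef_c.png

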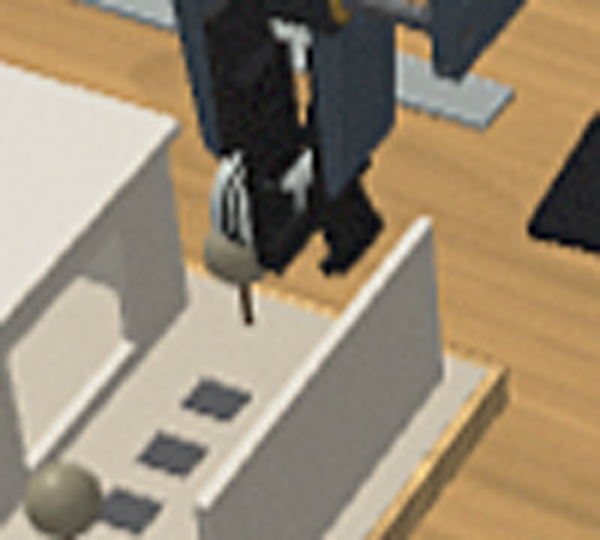

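View pics/topf_c.png

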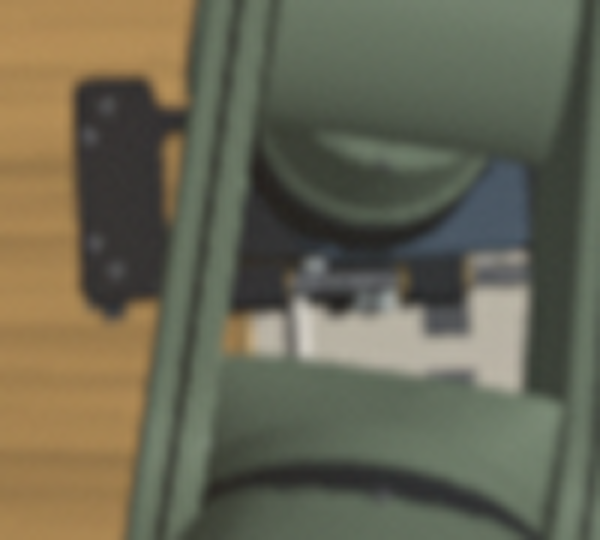

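{"method": "play_rows", "body": {
  "increments": [
    [-0.2, 0, 1.5, -0.2, 1],
    [-0.1, 0, 1, 0, 1],
    [0, 0, 0.5, 0, 1],
    [0, 0, 0, 0, 1]
  ]
}}

```text
time_s: 6.82
ee_pos: [584.1, -68.4, 165.3]
eef_rot: [[-0.999, -0.051, 0.011], [-0.051, 0.999, 0.011], [-0.012, 0.011, -1.0]]
contact_force: [-0.5, -0.2, -0.3]
gripper_width: 0.353
```

```bash
python3 look.py g 583 -70 110;python3 plan.py 583.3 -70.1 164 92.9 1
python3 - <<'E'
from h import *
im=cv2.imread('pics/sceneg.png'); cv2.imwrite('pics/g2.png',cv2.resize(im[190:265,215:315],None,fx=8,fy=8,interpolation=2))
E
```

```text
[584.1 -68.4 165.3] [0.0113 0.0112]
top off 324 179 tcp [312. 246.] tip [309. 253.]
scene off 214 182 tcp [296. 152.] tip [299. 186.]
now [584.5 -68.6 166. ] ang 92.9 dist [-1.2 -1.5 -2. ] turn 0.0 tilt [0.0126 0.011 ] n 1 t 6.925 F [ 0.9  0.2 -1.5] w 0.353
[[0.13, -0.15, 0.19, np.float64(0.0), 1.0]]
```

View pics/g2.png

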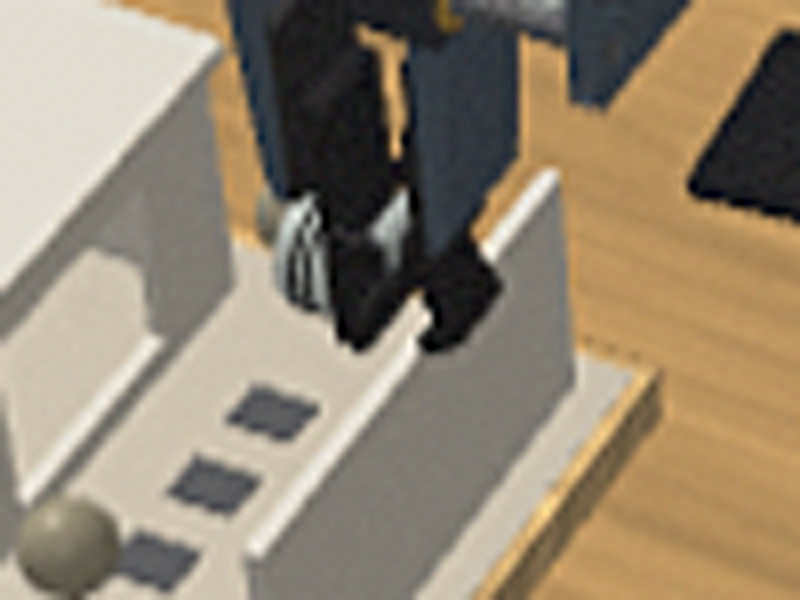

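Run:
```python
from h import *
im=cv2.imread('pics/sceneg.png'); g=cv2.resize(im[190:265,215:315],None,fx=8,fy=8,interpolation=2)
p=np.array([584.3,-68.5,165.6]); a=np.radians(92.9); ly=-np.array([np.cos(a),np.sin(a),0]); lx=np.array([-ly[1],ly[0],0]) # ly: lamp x (shine) dir, toward -y
def q(P): u=(proj('scene',P)-[215,190]+.5)*8-.5; return tuple(int(v) for v in u.round())
G=p+[0,0,3]; 
for sx,col in((6.5,(0,0,255)),(-6.5,(0,255,0))):
  for sy in(13,-13):
    for z in(-66,):
      cv2.circle(g,q(G+ly*sx+lx*sy+[0,0,z]),3,col,-1)
th=np.radians(2.85)
for y in(112.5,117.5):
    e=[np.array([589+x*np.cos(th)-y*np.sin(th),-185+x*np.sin(th)+y*np.cos(th),93]) for x in(-75,75)]
    cv2.line(g,q(e[0]),q(e[1]),(255,0,0),1)
cv2.imwrite('pics/g3.png',g)
```

```text
(no output)
```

View pics/g3.png

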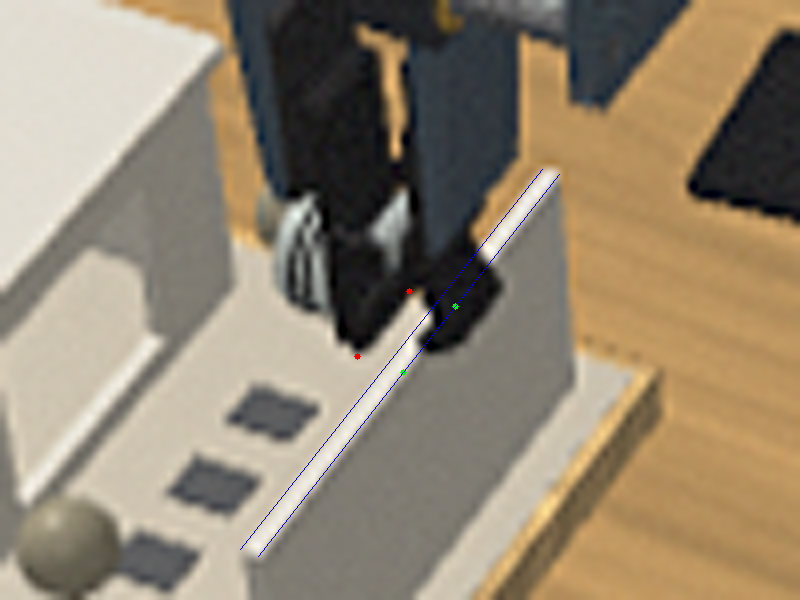

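{"method": "play_rows", "body": {
  "increments": [
    [0.1, -0.1, 1.0, -0.3, 1],
    [0, 0, 1, 0, 1],
    [0, 0, 0.3, 0, 1]
  ]
}}

```text
time_s: 7.3
ee_pos: [584.1, -69.6, 142.0]
eef_rot: [[-0.998, -0.056, 0.014], [-0.056, 0.998, 0.011], [-0.014, 0.01, -1.0]]
contact_force: [0.8, 0.2, -0.5]
gripper_width: 0.351
```

```bash
python3 plan.py 583.3 -69.5 128 93.2 1
python3 - <<'E'
from h import *
im=snap('scene','h0.png')[:,:,::-1]; cv2.imwrite('pics/h1.png',cv2.resize(im[190:265,215:315],None,fx=8,fy=8,interpolation=2))
E
```

```text
now [584.1 -69.6 142. ] ang 93.21 dist [ -0.8   0.1 -14. ] turn 0.01 tilt [0.0138 0.0108] n 1 t 7.3 F [ 0.8  0.2 -0.5] w 0.351
[[0.09, -0.0, 1.4, np.float64(0.01), 1.0]]
```

View pics/h1.png

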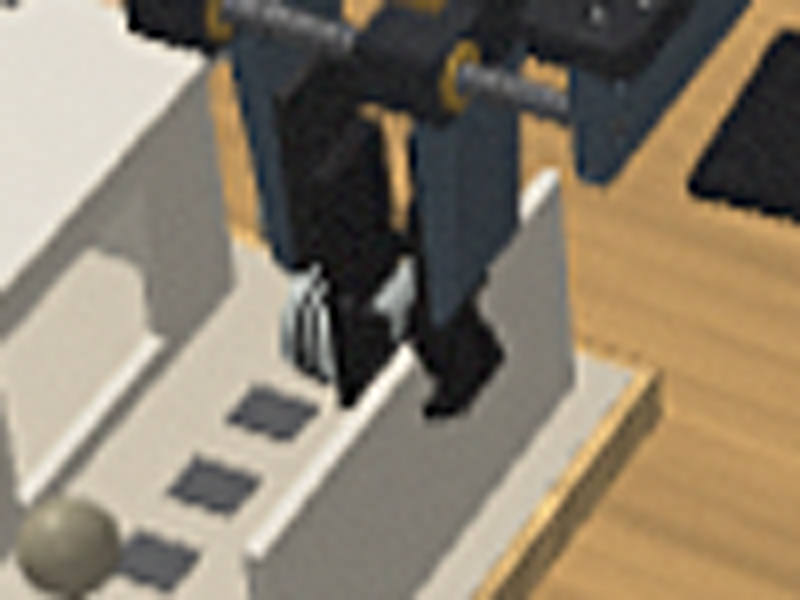

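Jaws straddle the wall (lamp jaw at ~(345,400) window side, lever jaw at (440,410) outside) with no contact force. Lower on.

{"method": "play_rows", "body": {
  "increments": [
    [0, 0, 0.7, 0, 1],
    [0, 0, 0.5, 0, 1],
    [0, 0, 0.2, 0, 1]
  ]
}}

```text
time_s: 7.72
ee_pos: [584.5, -69.5, 127.1]
eef_rot: [[-0.998, -0.056, 0.014], [-0.056, 0.998, 0.011], [-0.015, 0.01, -1.0]]
contact_force: [-0.0, -0.1, -1.2]
gripper_width: 0.35
```

```bash
python3 plan.py 583.3 -69.5 124 93.2 1
```

```text
now [584.5 -69.5 127.1] ang 93.21 dist [-1.2 -0.  -3.1] turn 0.01 tilt [0.0141 0.0108] n 1 t 7.725 F [-0.  -0.1 -1.2] w 0.35
[[0.12, -0.0, 0.31, np.float64(0.01), 1.0]]
```

{"method": "play_rows", "body": {
  "increments": [
    [0.1, 0, 0.3, 0, 1],
    [0, 0, 0.1, 0, 1]
  ]
}}

```text
time_s: 7.98
ee_pos: [584.0, -69.5, 124.6]
eef_rot: [[-0.998, -0.056, 0.016], [-0.056, 0.998, 0.011], [-0.017, 0.01, -1.0]]
contact_force: [-3.2, 0.6, 7.1]
gripper_width: 0.354
```

{"method": "play_rows", "body": {
  "increments": [
    [0, 0.15, 0, 0, 1],
    [0, 0.15, 0, 0, 1]
  ]
}}

```text
time_s: 8.22
ee_pos: [584.1, -66.9, 125.0]
eef_rot: [[-0.998, -0.056, 0.017], [-0.056, 0.998, 0.009], [-0.018, 0.008, -1.0]]
contact_force: [-0.2, -3.0, -2.8]
gripper_width: 0.352
```

{"method": "play_rows", "body": {
  "increments": [
    [0, 0, 0, 0, 0.2],
    [0, 0, 0, 0, 0.0],
    [0, 0, 0, 0, -0.3],
    [0, 0, 0, 0, -0.6],
    [0, 0, 0, 0, -0.8]
  ]
}}

```text
time_s: 8.85
ee_pos: [584.2, -66.6, 124.8]
eef_rot: [[-0.998, -0.056, 0.017], [-0.056, 0.998, 0.01], [-0.018, 0.009, -1.0]]
contact_force: [-0.3, 0.5, -0.4]
gripper_width: 0.802
```

```bash
python3 plan.py 583.3 -69.5 200 93.2 -0.8
python3 - <<'E'
from h import *
im=snap('scene','i0.png')[:,:,::-1]; cv2.imwrite('pics/i1.png',cv2.resize(im[190:265,215:315],None,fx=8,fy=8,interpolation=2))
E
```

```text
now [584.2 -66.6 124.8] ang 93.22 dist [-0.9 -2.9 75.2] turn 0.02 tilt [0.0173 0.01  ] n 2 t 8.85 F [-0.3  0.5 -0.4] w 0.802
[[-0.01, -0.11, -3.76, np.float64(0.01), -0.8], [-0.01, -0.11, -3.76, np.float64(0.01), -0.8]]
```

View pics/i1.png

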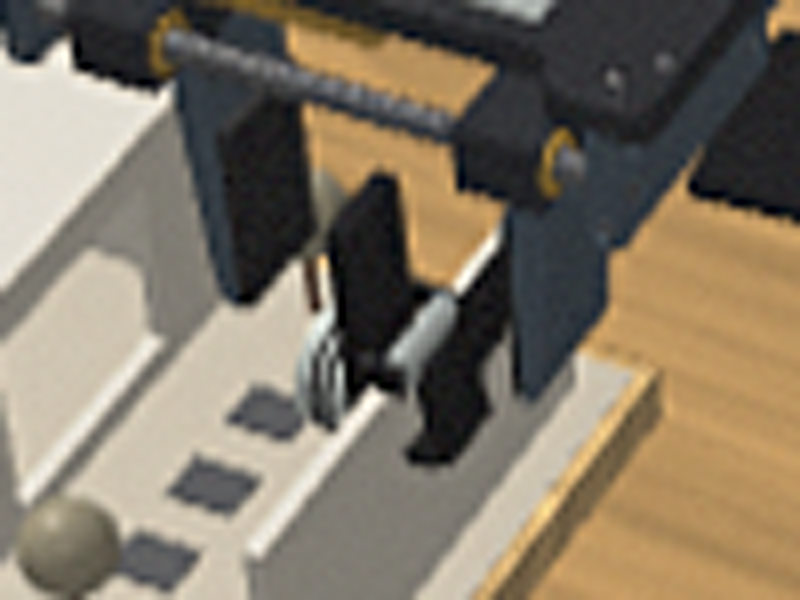

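{"method": "play_rows", "body": {
  "increments": [
    [0, 0, -2, 0, -0.8],
    [0, 0, -4, 0, -0.9],
    [0, 0, -5, 0, -1],
    [0, 0, -3, 0, -1]
  ]
}}

```text
time_s: 9.4
ee_pos: [580.3, -67.6, 265.7]
eef_rot: [[-0.998, -0.056, 0.01], [-0.056, 0.998, 0.011], [-0.011, 0.011, -1.0]]
contact_force: [1.0, -0.0, -1.0]
gripper_width: 0.997
```

```bash
python3 - <<'E'
from fit import *
R=[('top',tl(45,43)),('top',tl(203,33)),('top',tl(210,222)),('top',tl(48,235)),('scene',sr(540,298)),('scene',sr(710,345)),('scene',sr(665,500)),('scene',sr(485,450))]
for n in('top','scene'):
    P=np.array([atz(n,u,128) for k,u in R if k==n]); print(n,P.round(1).tolist(),P.mean(0),[np.linalg.norm(P[i]-P[(i+1)%4]).round(1) for i in range(4)])
print('headtop',atz('top',tl(92,110),181),atz('scene',sr(627,310),181))
print('headbot',atz('scene',sr(604,393),128))
for n in('top','scene'):
  for r in viewer.outline_of(n,'scope_grip'):
    ys,xs=np.nonzero(r['region']); print(n,r['confidence'],r['position'],xs.min(),xs.max(),ys.min(),ys.max())
E
python3 plan.py 577 360 300 93.2 -1; python3 look.py j 583 -70 110
```

```text
top [[619.1, 398.3, 128.0], [623.7, 323.6, 128.0], [534.5, 316.4, 128.0], [528.3, 391.9, 128.0]] [576.41 357.54 128.  ] [np.float64(74.8), np.float64(89.4), np.float64(75.7), np.float64(91.0)]
scene [[534.9, 319.2, 128.0], [526.9, 392.7, 128.0], [617.5, 401.3, 128.0], [627.3, 328.0, 128.0]] [576.64 360.3  128.  ] [np.float64(73.9), np.float64(91.1), np.float64(74.0), np.float64(92.9)]
headtop [576.06 358.95 181.  ] [574.49 362.18 181.  ]
headbot [574.31 361.4  128.  ]
top 0.83 [186.1, 224.6] 177 195 215 232
top 0.81 [185.9, 269.3] 173 199 259 276
top 0.69 [188.5, 333.8] 175 211 320 342
scene 0.74 [479.6, 291.1] 469 495 272 339
scene 0.69 [508.3, 188.4] 493 528 162 255
scene 0.58 [502.8, 263.3] 493 515 244 284
now [581.5 -67.8 267.1] ang 93.22 dist [ -4.5 427.8  32.9] turn 0.02 tilt [0.0152 0.0106] n 8 t 9.5 F [ 0.   0.1 -0.4] w 1.002
[[-0.25, 5.35, -0.36, np.float64(0.0), -1.0], [-0.25, 5.35, -0.36, np.float64(0.0), -1.0], [-0.25, 5.35, -0.36, np.float64(0.0), -1.0], [-0.25, 5.35, -0.36, np.float64(0.0), -1.0], [-0.25, 5.35, -0.36, np.float64(0.0), -1.0]]
[[-0.25, 5.35, -0.36, np.float64(0.0), -1.0], [-0.25, 5.35, -0.36, np.float64(0.0), -1.0], [-0.25, 5.35, -0.36, np.float64(0.0), -1.0]]
[581.5 -67.8 267.1] [0.0152 0.0106]
top off 324 179 tcp [330. 191.] tip [327. 200.]
scene off 214 182 tcp [ 273. -111.] tip [277. -72.]
```

View pics/scenej_c.png

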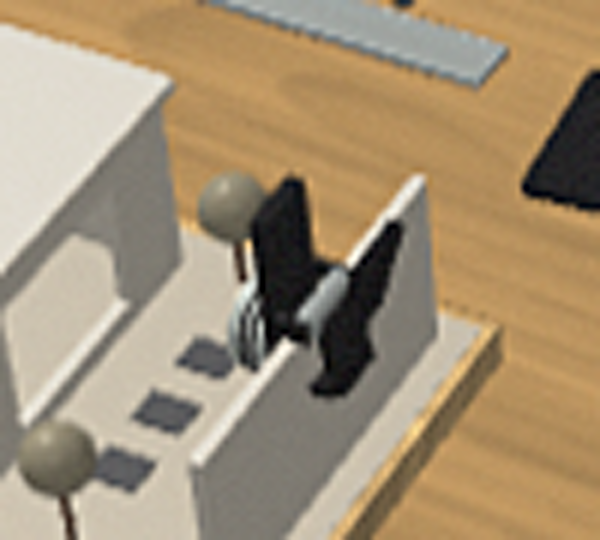

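{"method": "play_rows", "body": {
  "increments": [
    [0, 3, 0, 0, -1],
    [0, 5.5, 0, 0, -1],
    [0, 5.5, 0, 0, -1],
    [0, 5.5, 0, 0, -1],
    [0, 5.5, 0, 0, -1]
  ]
}}

```text
time_s: 10.22
ee_pos: [562.0, 184.7, 253.8]
eef_rot: [[-0.999, -0.048, -0.012], [-0.048, 0.999, 0.009], [0.011, 0.01, -1.0]]
contact_force: [0.6, -0.3, 0.3]
gripper_width: 1.001
```

```bash
python3 plan.py 575.5 360 230 93.2 -1
```

```text
now [562.  184.7 253.8] ang 92.74 dist [ 13.5 175.3 -23.8] turn -0.46 tilt [-0.0117  0.009 ] n 3 t 10.225 F [ 0.6 -0.3  0.3] w 1.001
[[-0.74, 5.81, 0.84, np.float64(-0.15), -1.0], [-0.75, 5.8, 0.84, np.float64(-0.15), -1.0], [-0.77, 5.8, 0.84, np.float64(-0.15), -1.0]]
```

{"method": "play_rows", "body": {
  "increments": [
    [-0.7, 5, 0.4, 0, -1],
    [-0.7, 5, 0.4, 0, -1],
    [-0.7, 3.5, 0.4, 0, -1],
    [-0.4, 1.5, 0.4, 0, -1],
    [0, 0, 0, 0, -1]
  ]
}}

```text
time_s: 10.85
ee_pos: [574.5, 342.2, 226.1]
eef_rot: [[-0.998, -0.053, -0.029], [-0.053, 0.999, -0.0], [0.029, 0.001, -1.0]]
contact_force: [-0.8, 0.5, 0.3]
gripper_width: 0.998
```

```bash
python3 plan.py 575.5 360 220 93.2 -1
```

```text
now [574.5 342.2 226.1] ang 93.05 dist [ 1.  17.8 -6.1] turn -0.15 tilt [-0.0291 -0.0005] n 1 t 10.85 F [-0.8  0.5  0.3] w 0.998
[[-0.21, 1.77, 0.61, np.float64(-0.15), -1.0]]
```

{"method": "play_rows", "body": {
  "increments": [
    [-4, 1.8, 0, 0, -1],
    [0, 0, 0, 0, -1],
    [0, 0, 0, 0, -1]
  ]
}}

```text
time_s: 11.22
ee_pos: [613.0, 357.1, 223.1]
eef_rot: [[-0.998, -0.05, -0.035], [-0.049, 0.999, -0.006], [0.035, -0.004, -0.999]]
contact_force: [0.0, 0.0, -0.1]
gripper_width: 0.998
```

```bash
python3 plan.py 575.5 360 220 93.2 -1
```

```text
now [613.  357.1 223.1] ang 92.84 dist [-37.5   2.9  -3.1] turn -0.36 tilt [-0.0345 -0.0055] n 1 t 11.225 F [ 0.   0.  -0.1] w 0.998
[[3.72, 0.48, 0.44, np.float64(-0.36), -1.0]]
```

{"method": "play_rows", "body": {
  "increments": [
    [3.7, 0.3, 0, 0, -1],
    [0, 0, 0, 0, -1],
    [0, 0, 0, 0, -1]
  ]
}}

```text
time_s: 11.6
ee_pos: [574.6, 354.5, 225.5]
eef_rot: [[-0.998, -0.047, -0.034], [-0.046, 0.999, -0.006], [0.034, -0.005, -0.999]]
contact_force: [-0.1, -1.4, -0.4]
gripper_width: 0.996
```

```bash
python3 plan.py 575.5 360 220 93.2 -1
```

```text
now [574.6 354.5 225.5] ang 92.67 dist [ 0.9  5.5 -5.5] turn -0.53 tilt [-0.0339 -0.0062] n 1 t 11.6 F [-0.1 -1.4 -0.4] w 0.996
[[-0.14, 0.54, 0.55, np.float64(-0.53), -1.0]]
```

{"method": "play_rows", "body": {
  "increments": [
    [0, -5, 0, 0, -1],
    [0, -5, 0, 0, -1],
    [0, 0, 0, 0, -1],
    [0, 0, 0, 0, -1]
  ]
}}

```text
time_s: 12.1
ee_pos: [581.6, 251.5, 227.0]
eef_rot: [[-0.999, -0.046, -0.03], [-0.045, 0.999, -0.005], [0.03, -0.004, -1.0]]
contact_force: [-0.0, -0.5, -0.4]
gripper_width: 0.999
```

```bash
python3 plan.py 575.5 360 220 93.2 -1
```

```text
now [581.6 251.5 227. ] ang 92.61 dist [ -6.1 108.5  -7. ] turn -0.59 tilt [-0.0298 -0.005 ] n 2 t 12.1 F [-0.  -0.5 -0.4] w 0.999
[[0.05, 5.43, 0.33, np.float64(-0.29), -1.0], [0.02, 5.43, 0.33, np.float64(-0.29), -1.0]]
```

{"method": "play_rows", "body": {
  "increments": [
    [0, 2.2, 0, 0, -1],
    [0, 2.2, 0, 0, -1],
    [0, 2.2, 0, 0, -1],
    [0, 2.2, 0, 0, -1],
    [0, 1.5, 0, -0.5, -1]
  ]
}}

```text
time_s: 12.72
ee_pos: [575.9, 365.6, 226.1]
eef_rot: [[-0.998, -0.059, -0.03], [-0.059, 0.998, -0.003], [0.03, -0.001, -1.0]]
contact_force: [0.9, -0.1, 0.4]
gripper_width: 1.0
```

```bash
python3 plan.py 575.5 360 220 93.2 -1
```

```text
now [575.9 365.6 226.1] ang 93.38 dist [-0.4 -5.6 -6.1] turn 0.18 tilt [-0.0296 -0.0032] n 1 t 12.725 F [ 0.9 -0.1  0.4] w 1.0
[[0.06, -0.55, 0.61, np.float64(0.18), -1.0]]
```

{"method": "play_rows", "body": {
  "increments": [
    [0, -0.5, 1.0, 0.2, -1],
    [0, 0, 0.8, 0, -1],
    [0, 0, 0, 0, -1]
  ]
}}

```text
time_s: 13.1
ee_pos: [575.1, 360.4, 205.8]
eef_rot: [[-0.998, -0.057, -0.031], [-0.056, 0.998, -0.005], [0.031, -0.004, -0.999]]
contact_force: [0.6, -1.3, 0.0]
gripper_width: 0.997
```

```bash
python3 plan.py 575.5 360 148 93.2 -1; python3 look.py k 575 360 170
```

```text
now [575.1 360.4 205.8] ang 93.24 dist [  0.4  -0.4 -57.8] turn 0.04 tilt [-0.0312 -0.0053] n 1 t 13.1 F [ 0.6 -1.3  0. ] w 0.997
[[-0.22, -0.02, 5.77, np.float64(0.04), -1.0]]
[575.1 360.4 205.8] [-0.0312 -0.0053]
top off 133 178 tcp [280. 253.] tip [291. 262.]
scene off 433 236 tcp [332. 187.] tip [323. 221.]
```

View pics/scenek_c.png

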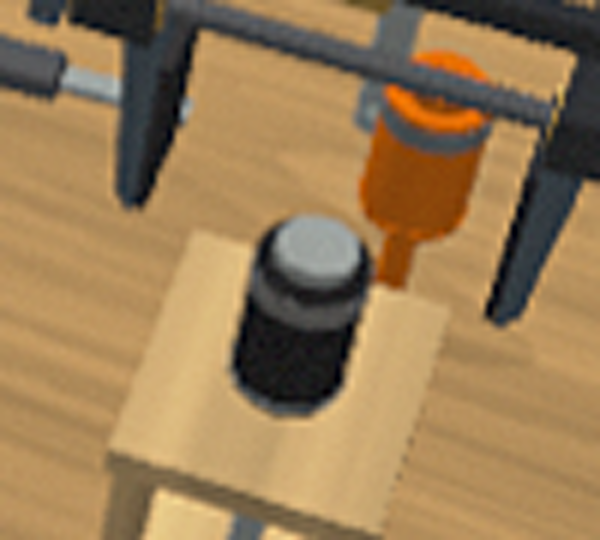

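View pics/topk_c.png

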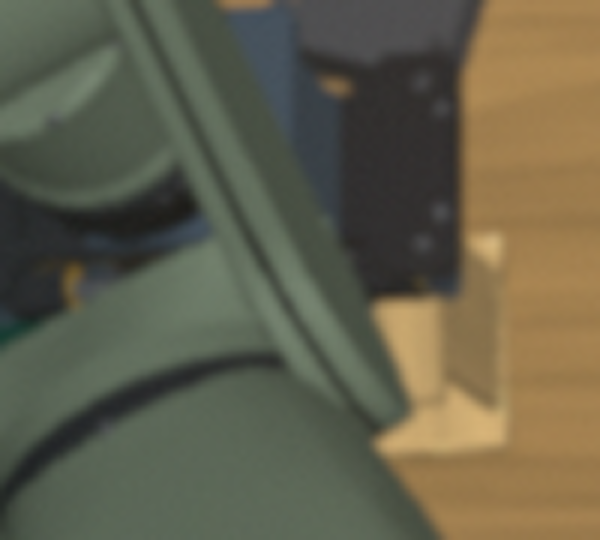

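{"method": "play_rows", "body": {
  "increments": [
    [-0.1, 0, 1.8, 0, -1],
    [-0.1, 0, 1.8, 0, -1],
    [0, 0, 1.0, 0, -1],
    [0, 0, 0.4, 0, -1],
    [0, 0, 0, 0, -0.5]
  ]
}}

```text
time_s: 13.82
ee_pos: [578.1, 359.2, 158.4]
eef_rot: [[-0.998, -0.054, -0.025], [-0.054, 0.999, -0.002], [0.025, -0.0, -1.0]]
contact_force: [0.0, 0.3, 0.4]
gripper_width: 0.921
```

```bash
python3 plan.py 575.5 360 148 93.2 -0.5; python3 look.py l 575 360 150
```

```text
now [578.1 359.2 158.4] ang 93.07 dist [ -2.6   0.8 -10.4] turn -0.13 tilt [-0.0249 -0.0017] n 1 t 13.825 F [0.  0.3 0.4] w 0.921
[[0.23, 0.09, 1.05, np.float64(-0.13), -0.5]]
[578.1 359.2 158.4] [-0.0249 -0.0017]
top off 136 179 tcp [301. 265.] tip [311. 274.]
scene off 431 244 tcp [307. 261.] tip [299. 294.]
```

View pics/scenel_c.png

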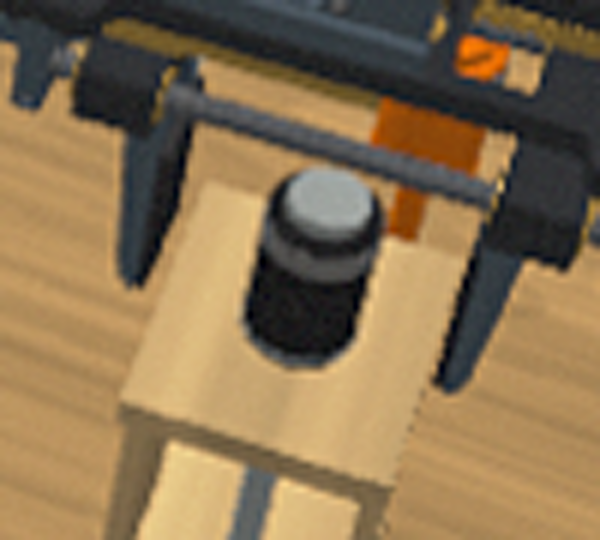

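{"method": "play_rows", "body": {
  "increments": [
    [0.2, 0.05, 0.8, 0, -0.4],
    [0, 0, 0.2, 0, -0.2],
    [0, 0, 0, 0, 0]
  ]
}}

```text
time_s: 14.3
ee_pos: [576.1, 360.1, 149.1]
eef_rot: [[-0.998, -0.054, -0.023], [-0.054, 0.999, -0.0], [0.023, 0.001, -1.0]]
contact_force: [-0.4, 0.7, 0.5]
gripper_width: 0.525
```

```bash
python3 plan.py 575.5 360 148 93.2 -0.5; python3 look.py m 575 360 150
```

```text
now [576.1 360.1 149.1] ang 93.08 dist [-0.6 -0.1 -1.1] turn -0.12 tilt [-0.0228 -0.0004] n 1 t 14.3 F [-0.4  0.7  0.5] w 0.525
[[0.06, -0.01, 0.11, np.float64(-0.12), -0.5]]
[576.1 360.1 149.1] [-0.0228 -0.0004]
top off 136 179 tcp [305. 276.] tip [315. 284.]
scene off 431 244 tcp [307. 280.] tip [299. 312.]
```

View pics/scenem_c.png

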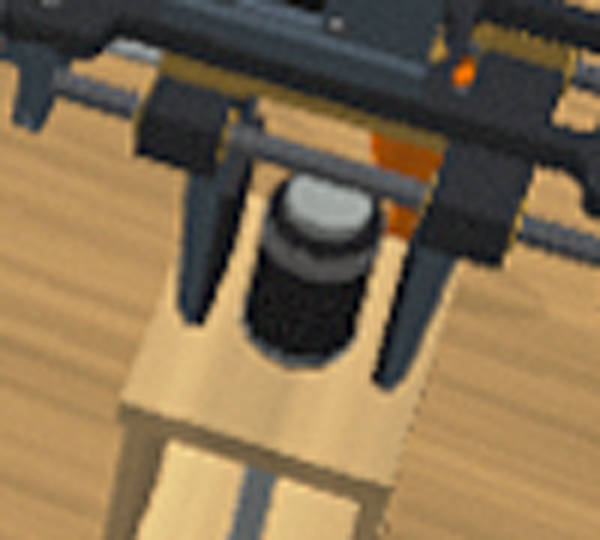

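{"method": "play_rows", "body": {
  "increments": [
    [0, 0, 0, 0, 0.2],
    [0, 0, 0, 0, 0.5],
    [0, 0, 0, 0, 1],
    [0, 0, 0, 0, 1]
  ],
  "newtons": 25
}}

```text
time_s: 14.9
ee_pos: [576.3, 360.1, 149.4]
eef_rot: [[-0.998, -0.054, -0.022], [-0.054, 0.999, -0.0], [0.022, 0.001, -1.0]]
contact_force: [0.2, 0.1, -0.5]
gripper_width: 0.346
```

```bash
python3 plan.py 575.5 360 290 93.2 1
```

```text
now [576.3 360.1 149.4] ang 93.08 dist [-8.000e-01 -1.000e-01  1.406e+02] turn -0.12 tilt [-0.0224 -0.0003] n 3 t 14.9 F [ 0.2  0.1 -0.5] w 0.346
[[0.13, 0.0, -4.68, np.float64(-0.04), 1.0], [0.13, 0.0, -4.68, np.float64(-0.04), 1.0], [0.13, 0.0, -4.68, np.float64(-0.04), 1.0]]
```

{"method": "play_rows", "body": {
  "increments": [
    [0.02, 0, -1, 0, 1],
    [0.03, 0, -1.5, 0, 1]
  ]
}}

```text
time_s: 15.15
ee_pos: [575.6, 359.7, 174.1]
eef_rot: [[-0.998, -0.054, -0.025], [-0.054, 0.999, -0.002], [0.025, -0.001, -1.0]]
contact_force: [0.5, 0.0, -1.8]
gripper_width: 0.348
```

```bash
python3 plan.py 576.3 360.1 290 93.1 1 20
```

```text
now [575.6 359.7 174.1] ang 93.08 dist [  0.7   0.4 115.9] turn -0.02 tilt [-0.0254 -0.002 ] n 6 t 15.15 F [ 0.5  0.  -1.8] w 0.348
[[0.04, 0.0, -1.93, np.float64(-0.0), 1.0], [0.04, 0.0, -1.93, np.float64(-0.0), 1.0], [0.04, 0.0, -1.93, np.float64(-0.0), 1.0], [0.04, 0.0, -1.93, np.float64(-0.0), 1.0], [0.04, 0.0, -1.93, np.float64(-0.0), 1.0]]
[[0.04, 0.0, -1.93, np.float64(-0.0), 1.0]]
```

{"method": "play_rows", "body": {
  "increments": [
    [-0.05, 0.05, -1.5, 0, 1],
    [-0.03, 0.03, -1.5, 0, 1],
    [0, 0, -1.5, 0, 1]
  ]
}}

```text
time_s: 15.52
ee_pos: [578.1, 360.9, 223.7]
eef_rot: [[-0.998, -0.054, -0.023], [-0.054, 0.999, -0.001], [0.023, 0.001, -1.0]]
contact_force: [-0.2, 0.8, -1.7]
gripper_width: 0.346
```

```bash
python3 plan.py 576.3 360.1 290 93.1 1 20
```

```text
now [578.1 360.9 223.7] ang 93.08 dist [-1.8 -0.8 66.3] turn -0.02 tilt [-0.0231 -0.0007] n 4 t 15.525 F [-0.2  0.8 -1.7] w 0.346
[[0.08, -0.02, -1.66, np.float64(-0.01), 1.0], [0.08, -0.02, -1.66, np.float64(-0.01), 1.0], [0.08, -0.02, -1.66, np.float64(-0.01), 1.0], [0.08, -0.02, -1.66, np.float64(-0.01), 1.0]]
```

{"method": "play_rows", "body": {
  "increments": [
    [0.15, -0.05, -1.5, 0, 1],
    [0.08, -0.03, -1.8, 0, 1],
    [0.05, 0, -1.8, 0, 1],
    [0.05, 0, -1.5, 0, 1]
  ]
}}

```text
time_s: 16.02
ee_pos: [576.0, 359.8, 294.9]
eef_rot: [[-0.998, -0.054, -0.022], [-0.054, 0.999, -0.0], [0.022, 0.001, -1.0]]
contact_force: [0.4, -0.1, -1.8]
gripper_width: 0.345
```

```bash
python3 plan.py 605 -240 295 93.1 1 23;  python3 look.py n 575 360 240
```

```text
now [576.  359.8 294.9] ang 93.08 dist [ 2.900e+01 -5.998e+02  1.000e-01] turn -0.02 tilt [-0.0223 -0.0002] n 27 t 16.025 F [ 0.4 -0.1 -1.8] w 0.345
[[0.01, -2.22, -0.0, np.float64(-0.0), 1.0], [0.01, -2.22, -0.0, np.float64(-0.0), 1.0], [0.01, -2.22, -0.0, np.float64(-0.0), 1.0], [0.01, -2.22, -0.0, np.float64(-0.0), 1.0], [0.01, -2.22, -0.0, np.float64(-0.0), 1.0]]
[[0.01, -2.22, -0.0, np.float64(-0.0), 1.0], [0.01, -2.22, -0.0, np.float64(-0.0), 1.0], [0.01, -2.22, -0.0, np.float64(-0.0), 1.0], [0.01, -2.22, -0.0, np.float64(-0.0), 1.0], [0.01, -2.22, -0.0, np.float64(-0.0), 1.0]]
[[0.01, -2.22, -0.0, np.float64(-0.0), 1.0], [0.01, -2.22, -0.0, np.float64(-0.0), 1.0], [0.01, -2.22, -0.0, np.float64(-0.0), 1.0], [0.01, -2.22, -0.0, np.float64(-0.0), 1.0], [0.01, -2.22, -0.0, np.float64(-0.0), 1.0]]
[[0.01, -2.22, -0.0, np.float64(-0.0), 1.0], [0.01, -2.22, -0.0, np.float64(-0.0), 1.0], [0.01, -2.22, -0.0, np.float64(-0.0), 1.0], [0.01, -2.22, -0.0, np.float64(-0.0), 1.0], [0.01, -2.22, -0.0, np.float64(-0.0), 1.0]]
[[0.01, -2.22, -0.0, np.float64(-0.0), 1.0], [0.01, -2.22, -0.0, np.float64(-0.0), 1.0], [0.01, -2.22, -0.0, np.float64(-0.0), 1.0], [0.01, -2.22, -0.0, np.float64(-0.0), 1.0], [0.01, -2.22, -0.0, np.float64(-0.0), 1.0]]
[[0.01, -2.22, -0.0, np.float64(-0.0), 1.0], [0.01, -2.22, -0.0, np.float64(-0.0), 1.0]]
[576.  359.8 294.9] [-0.0223 -0.0002]
top off 124 171 tcp [263. 238.] tip [275. 248.]
scene off 441 206 tcp [342. 126.] tip [332. 165.]
```

View pics/scenen.png

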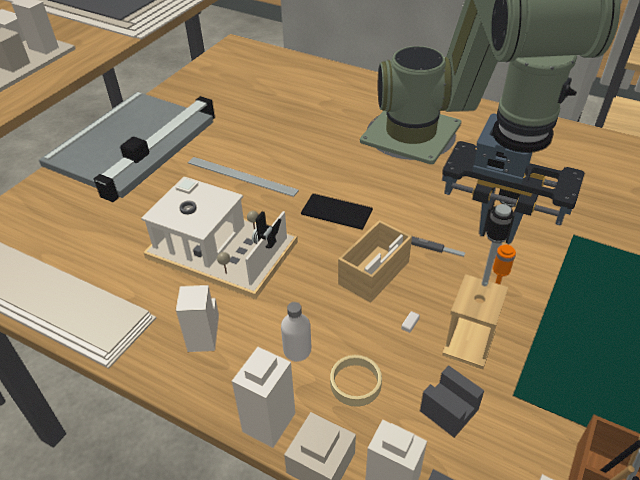

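{"method": "play_rows", "body": {
  "increments": [
    [0, -1.5, 0, 0, 1],
    [0, -2.5, 0, 0, 1],
    [0, -2.5, 0, 0, 1],
    [0, -2.5, 0, 0, 1],
    [0, -2.5, 0, 0, 1]
  ]
}}

```text
time_s: 16.75
ee_pos: [581.7, 236.0, 292.8]
eef_rot: [[-0.998, -0.053, -0.024], [-0.053, 0.999, -0.003], [0.025, -0.002, -1.0]]
contact_force: [-0.8, 0.1, -2.0]
gripper_width: 0.347
```

```bash
python3 plan.py 605 -240 295 93.1 1 23 | head -1
```

```text
now [581.7 236.  292.8] ang 93.06 dist [  23.3 -476.     2.2] turn -0.04 tilt [-0.0244 -0.0031] n 21 t 16.75 F [-0.8  0.1 -2. ] w 0.347
```

{"method": "play_rows", "body": {
  "increments": [
    [0, -2.5, 0, 0, 1],
    [0, -2.5, 0, 0, 1],
    [0, -2.5, 0, 0, 1],
    [0, -2.5, -0.1, 0, 1],
    [0, -2.5, -0.1, 0, 1]
  ]
}}

```text
time_s: 17.38
ee_pos: [585.4, 96.8, 293.8]
eef_rot: [[-0.999, -0.046, -0.028], [-0.046, 0.999, -0.006], [0.029, -0.005, -1.0]]
contact_force: [0.8, 0.1, -0.8]
gripper_width: 0.344
```

```bash
python3 plan.py 605 -240 295 93.1 1 23 | head -1
```

```text
now [585.4  96.8 293.8] ang 92.66 dist [  19.6 -336.8    1.2] turn -0.44 tilt [-0.0284 -0.0061] n 15 t 17.375 F [ 0.8  0.1 -0.8] w 0.344
```

{"method": "play_rows", "body": {
  "increments": [
    [0, -2, -0.1, 0, 1],
    [0, -2, -0.1, 0, 1],
    [0, -2, -0.1, 0, 1],
    [0, -2, -0.1, 0, 1],
    [0, -2, -0.1, 0, 1]
  ]
}}

```text
time_s: 18.0
ee_pos: [589.0, -11.8, 299.3]
eef_rot: [[-0.999, -0.044, -0.029], [-0.044, 0.999, -0.006], [0.029, -0.005, -1.0]]
contact_force: [-0.2, -0.0, -1.5]
gripper_width: 0.349
```

```bash
python3 plan.py 605 -240 295 93.1 1 23 | head -1
```

```text
now [589.  -11.8 299.3] ang 92.52 dist [  16.  -228.2   -4.3] turn -0.58 tilt [-0.0292 -0.0063] n 10 t 18.0 F [-0.2 -0.  -1.5] w 0.349
```

{"method": "play_rows", "body": {
  "increments": [
    [-0.2, -2, 0, 0, 1],
    [-0.2, -2, 0, 0, 1],
    [-0.2, -2, 0, 0, 1],
    [-0.2, -2, 0, 0, 1],
    [-0.1, -2, 0, 0, 1]
  ]
}}

```text
time_s: 18.62
ee_pos: [603.5, -118.2, 299.4]
eef_rot: [[-0.999, -0.044, -0.029], [-0.044, 0.999, -0.006], [0.029, -0.005, -1.0]]
contact_force: [-0.3, -1.4, -1.5]
gripper_width: 0.344
```

{"method": "play_rows", "body": {
  "increments": [
    [-0.1, -2.2, 0, 0, 1],
    [-0.1, -2.2, 0, 0, 1],
    [-0.1, -2.2, 0, 0, 1],
    [-0.1, -2, 0, 0, 1],
    [-0.1, -1.5, 0, 0, 1]
  ]
}}

```text
time_s: 19.25
ee_pos: [613.6, -226.7, 299.5]
eef_rot: [[-0.999, -0.044, -0.029], [-0.043, 0.999, -0.006], [0.029, -0.005, -1.0]]
contact_force: [-1.0, 0.4, -2.5]
gripper_width: 0.35
```

```bash
python3 plan.py 605 -240 295 93.1 1 23 | head -1
```

```text
now [ 613.6 -226.7  299.5] ang 92.5 dist [ -8.6 -13.3  -4.5] turn -0.6 tilt [-0.0291 -0.006 ] n 1 t 19.25 F [-1.   0.4 -2.5] w 0.35
```

{"method": "play_rows", "body": {
  "increments": [
    [0.5, -1, 0.5, -0.3, 1],
    [0.2, -0.2, 1.2, -0.3, 1],
    [0, 0, 1, 0, 1],
    [0, 0, 0.5, 0, 1],
    [0, 0, 0, 0, 1]
  ]
}}

```text
time_s: 19.88
ee_pos: [605.1, -239.1, 264.3]
eef_rot: [[-0.998, -0.055, -0.032], [-0.055, 0.998, -0.004], [0.032, -0.002, -0.999]]
contact_force: [0.0, 0.1, -1.8]
gripper_width: 0.345
```

```bash
python3 plan.py 605.5 -240 261 93.1 1 23
cat > sv.py <<'E'
import sys
from h import *
t=sys.argv[1]; s=manip.observe(); print(s['ee_pos'].round(1),np.array(s['eef_rot'])[:2,2].round(4))
im=snap('scene','S%s.png'%t)[:,:,::-1]; im2=snap('top','T%s.png'%t)[:,:,::-1]
cv2.imwrite('pics/S%sc.png'%t,cv2.resize(im[155:225,150:240],None,fx=8,fy=8,interpolation=2))
cv2.imwrite('pics/T%sc.png'%t,cv2.resize(im2[180:260,400:500],None,fx=7,fy=7,interpolation=2))
E
python3 sv.py 1
```

```text
now [ 605.1 -239.1  264.3] ang 93.17 dist [ 0.4 -0.9 -3.3] turn 0.07 tilt [-0.0315 -0.0037] n 1 t 19.875 F [ 0.   0.1 -1.8] w 0.345
[[-0.05, -0.09, 0.33, np.float64(0.07), 1.0]]
[ 605.1 -239.1  264.3] [-0.0315 -0.0037]
```

View pics/S1c.png

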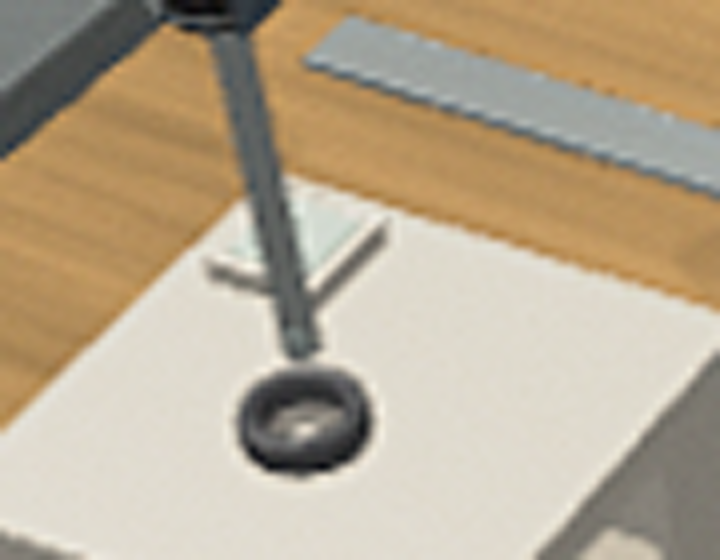

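View pics/T1c.png

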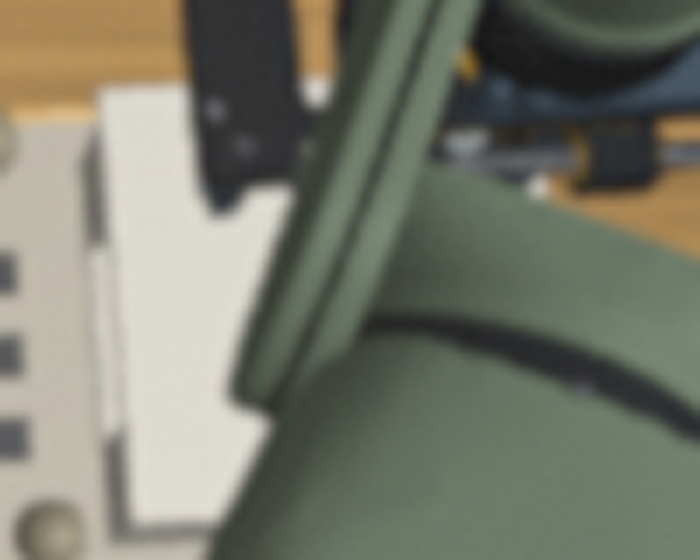

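Run:
```python
from h import *
f=lambda x,y:(np.array([x,y])+.5)/8-.5+[150,155]
T=np.array([605.1,-239.1,264.3])
print('collar',atz('scene',f(306,411),114).round(1))
for z in(131,133): print('tip',z,atz('scene',f(302,351),z).round(1))
# tilt: stem axis at shoulder
for z in (243,): print('shoulder',atz('scene',f(232,36),z-2).round(1))
q=lambda P:((proj('scene',P)-[150,155]+.5)*8-.5).round(0)
print('pred tip at TCP xy',q([605.1,-239.1,133]), 'shoulder',q([605.1,-239.1,243]),'1mm',q([606.1,-239.1,133]),q([605.1,-238.1,133]),q([605.1,-239.1,134]))
```

```text
collar [ 605.3 -239.6  114. ]
tip 131 [ 601.7 -240.1  131. ]
tip 133 [ 603.4 -238.3  133. ]
shoulder [ 613.5 -227.7  241. ]
pred tip at TCP xy [295. 354.] shoulder [214.  -4.] 1mm [293. 356.] [298. 355.] [295. 351.]
```

{"method": "play_rows", "body": {
  "increments": [
    [-0.2, -0.1, 0.5, 0, 1],
    [0, 0, 0.4, 0, 1],
    [0, 0, 0.1, 0, 1]
  ]
}}

```text
time_s: 20.35
ee_pos: [607.8, -240.2, 255.2]
eef_rot: [[-0.998, -0.056, -0.029], [-0.056, 0.998, -0.005], [0.029, -0.003, -1.0]]
contact_force: [0.8, 0.2, -2.0]
gripper_width: 0.349
```

```bash
python3 plan.py 607 -240.1 250 93.1 1 23;python3 sv.py 2
```

```text
now [ 607.8 -240.2  255.2] ang 93.19 dist [-0.8  0.1 -5.2] turn 0.09 tilt [-0.0286 -0.0049] n 1 t 20.35 F [ 0.8  0.2 -2. ] w 0.349
[[0.07, 0.01, 0.52, np.float64(0.09), 1.0]]
[ 607.8 -240.2  255.2] [-0.0286 -0.0049]
```

View pics/S2c.png

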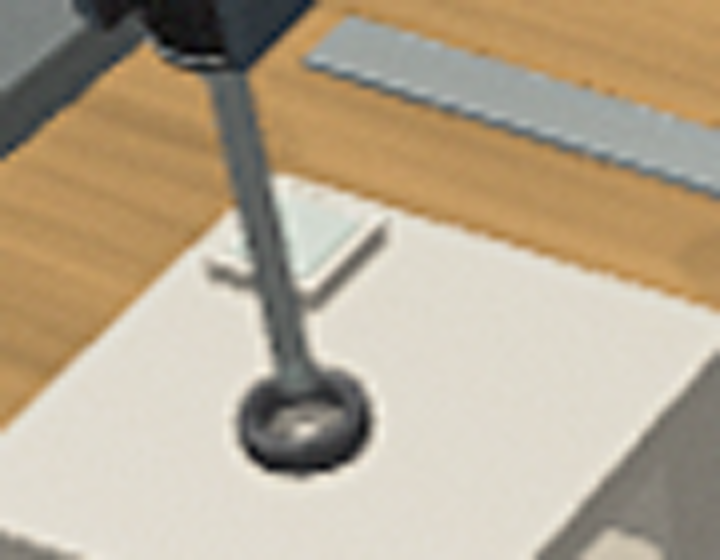

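Run:
```python
from h import *
a=cv2.imread('pics/S1.png')[190:218,172:202]; b=cv2.imread('pics/S2.png')[190:218,172:202]
o=np.hstack([cv2.resize(v,None,fx=13,fy=13,interpolation=cv2.INTER_CUBIC) for v in(a,b)]); o=cv2.convertScaleAbs(o,alpha=1.3)
f=lambda P:((proj('scene',P)-[172,190]+.5)*13-.5)
def ell(z,r,c,off,col):
    pts=np.array([f([c[0]+r*np.cos(t),c[1]+r*np.sin(t),z]) for t in np.linspace(0,6.283,60)])+[off,0]
    cv2.polylines(o,[pts.round().astype(int)],True,col,1)
c=(605.3,-239.6)
for off in(0,390):
    ell(114,17,c,off,(0,0,255)); ell(114,11,c,off,(0,255,255)); ell(104,17,c,off,(255,0,255))
ell(132.9,5,(603.1,-239.1),0,(0,255,0)); ell(123.8,5,(606.2,-239.7),390,(0,255,0))
cv2.imwrite('pics/cmp.png',o)
```

```text
(no output)
```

View pics/cmp.png

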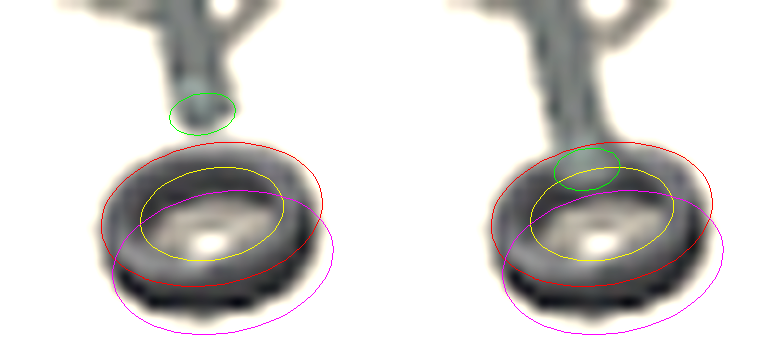

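{"method": "play_rows", "body": {
  "increments": [
    [0.1, 0, 0.6, 0, 1],
    [0, 0, 0.4, 0, 1]
  ]
}}

```text
time_s: 20.7
ee_pos: [606.6, -240.4, 245.2]
eef_rot: [[-0.998, -0.056, -0.028], [-0.055, 0.998, -0.005], [0.028, -0.004, -1.0]]
contact_force: [-0.6, 0.1, -0.9]
gripper_width: 0.347
```

```bash
cat > st.py <<'E'
from h import *
s=manip.observe(); p=s['ee_pos'];t=np.array(s['eef_rot'])[:2,2]
g=np.array([605.1+.8-135*(t[0]+.0223),-240.6-135*(t[1]+.0003)])
print(p.round(1),t.round(4),'F',s['contact_force'].round(1),'M',np.round(s['wrist_torque'],2),'tip z',p[2]-131.4,'need dxy world',(g-p[:2]).round(1),'t',s['time_s'],'w',round(s['gripper_width'],3))
E
python3 st.py;python3 sv.py 3
```

```text
[ 606.6 -240.4  245.2] [-0.0277 -0.0052] F [-0.6  0.1 -0.9] M [0.05 0.07 0.04] tip z 113.78447324639353 need dxy world [0.  0.5] t 20.7 w 0.347
[ 606.6 -240.4  245.2] [-0.0277 -0.0052]
```

View pics/S3c.png

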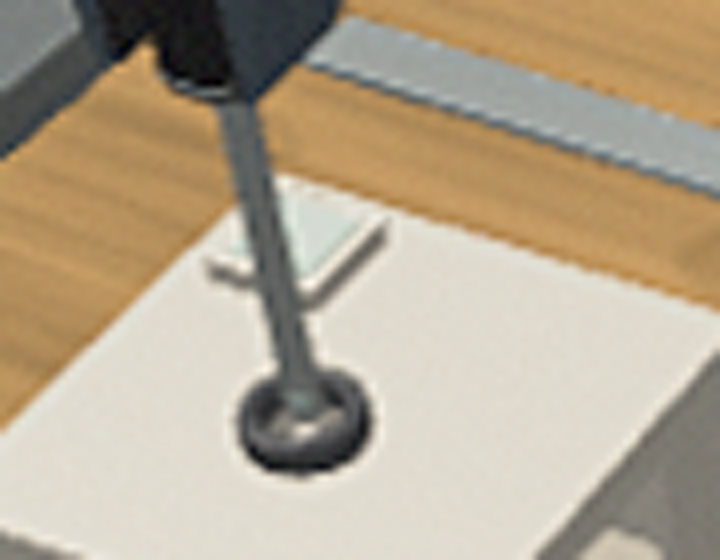

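{"method": "play_rows", "body": {
  "increments": [
    [-0.05, 0.08, 0.6, 0, 1],
    [0, 0, 0.6, 0, 1]
  ]
}}

```text
time_s: 21.05
ee_pos: [606.9, -239.6, 232.8]
eef_rot: [[-0.998, -0.056, -0.027], [-0.055, 0.998, -0.005], [0.027, -0.004, -1.0]]
contact_force: [0.3, -0.5, -0.2]
gripper_width: 0.343
```

```bash
python3 st.py;python3 sv.py 4
```

```text
[ 606.9 -239.6  232.8] [-0.0272 -0.0054] F [ 0.3 -0.5 -0.2] M [ 0.07 -0.05 -0.01] tip z 101.39500168642576 need dxy world [-0.4 -0.3] t 21.05 w 0.343
[ 606.9 -239.6  232.8] [-0.0272 -0.0054]
```

View pics/S4c.png

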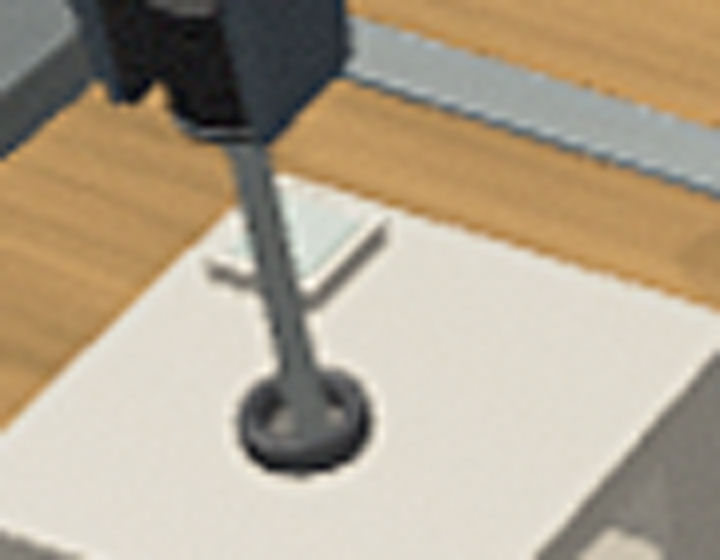

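{"method": "play_rows", "body": {
  "increments": [
    [0.02, 0, 0.8, 0, 1],
    [0, 0, 0.8, 0, 1],
    [0, 0, 0.8, 0, 1]
  ]
}}

```text
time_s: 21.52
ee_pos: [605.9, -239.8, 207.2]
eef_rot: [[-0.998, -0.056, -0.028], [-0.055, 0.998, -0.005], [0.028, -0.004, -1.0]]
contact_force: [-0.6, 0.8, -1.2]
gripper_width: 0.344
```

```bash
python3 st.py
```

```text
[ 605.9 -239.8  207.2] [-0.0277 -0.0053] F [-0.6  0.8 -1.2] M [ 0.02 -0.06 -0.02] tip z 75.8333080898818 need dxy world [ 0.7 -0.1] t 21.525 w 0.344
```

{"method": "play_rows", "body": {
  "increments": [
    [-0.08, 0, 0.8, 0, 1],
    [-0.03, 0, 0.7, 0, 1],
    [-0.02, 0, 0.4, 0, 1]
  ]
}}

```text
time_s: 21.9
ee_pos: [606.4, -239.7, 186.0]
eef_rot: [[-0.998, -0.056, -0.029], [-0.055, 0.998, -0.005], [0.029, -0.003, -1.0]]
contact_force: [-0.7, 0.5, -0.7]
gripper_width: 0.346
```

```bash
python3 st.py
```

```text
[ 606.4 -239.7  186. ] [-0.029  -0.0047] F [-0.7  0.5 -0.7] M [ 0.03 -0.01 -0.05] tip z 54.60500742699972 need dxy world [ 0.4 -0.3] t 21.9 w 0.346
```

{"method": "play_rows", "body": {
  "increments": [
    [-0.02, 0, 0.4, 0, 1],
    [0, 0, 0.15, 0, 1],
    [0, 0, 0.05, 0, 1]
  ]
}}

```text
time_s: 22.28
ee_pos: [606.6, -239.8, 179.6]
eef_rot: [[-0.998, -0.056, -0.029], [-0.055, 0.998, -0.005], [0.029, -0.003, -1.0]]
contact_force: [0.1, -0.4, -1.3]
gripper_width: 0.347
```

```bash
python3 st.py; python3 sv.py 5
python3 - <<'E'
from h import *
a=cv2.imread('pics/S5.png')
o=cv2.resize(a[150:222,165:215],None,fx=8,fy=8,interpolation=cv2.INTER_CUBIC); b=cv2.imread('pics/S4.png'); 
o2=cv2.resize(a[190:218,172:202],None,fx=13,fy=13,interpolation=cv2.INTER_CUBIC)
f=lambda P:((proj('scene',P)-[172,190]+.5)*13-.5)
def ell(z,r,c,col):
    pts=np.array([f([c[0]+r*np.cos(t),c[1]+r*np.sin(t),z]) for t in np.linspace(0,6.283,60)])
    cv2.polylines(o2,[pts.round().astype(int)],True,col,1)
ell(114,11,(605.3,-239.6),(0,255,255)); ell(114,5,(605.3,-239.6),(0,255,0))
cv2.imwrite('pics/S5d.png',o); cv2.imwrite('pics/S5e.png',np.hstack([o2,cv2.resize(a[190:218,172:202],None,fx=13,fy=13,interpolation=cv2.INTER_CUBIC)]))
E
```

```text
[ 606.6 -239.8  179.6] [-0.0287 -0.0048] F [ 0.1 -0.4 -1.3] M [ 0.07 -0.01  0.02] tip z 48.24199279916749 need dxy world [ 0.2 -0.2] t 22.275 w 0.347
[ 606.6 -239.8  179.6] [-0.0287 -0.0048]
```

View pics/S5d.png

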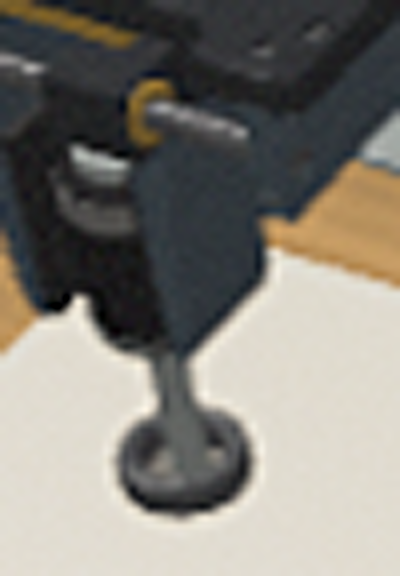

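View pics/S5e.png

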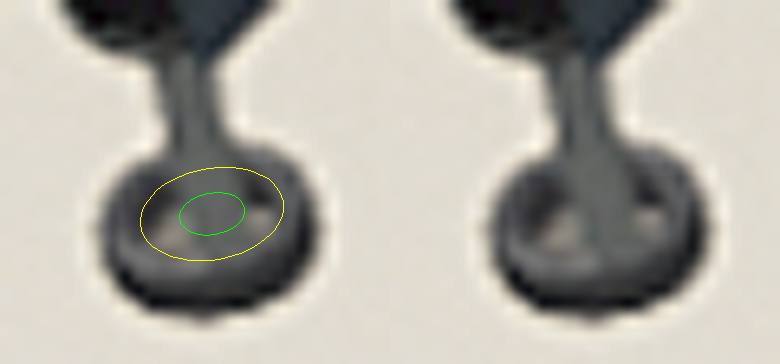

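View pics/S5.png

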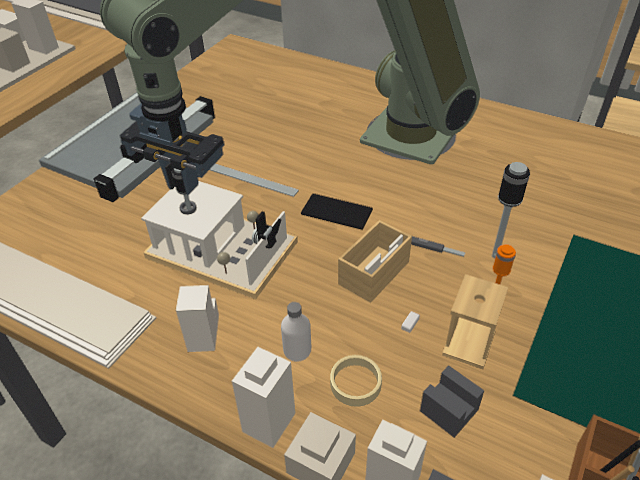

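Run:
```python
from h import *
s=manip.observe(); print(s['ee_pos'].round(1),s['qvel'].round(2),s['contact_force'].round(1),s['time_s'])
print(manip.hand_in())
```

```text
[ 606.5 -239.8  179.7] [ 0.04 -0.09 -0.17  0.05  0.1   0.05] [ 0.3 -0.2 -1.3] 22.375
the job is handed in; nothing more can be done
None
```

The job is done and handed in at 22.4 s of the 51 s allowed.

**Lamp:** I took it off the bin rim and clipped it over the middle of the courtyard wall. It was pushed down until it rested on the edge and faces the window, and I let go of it. The picture taken after I backed away shows it sitting on the wall.

**Scope:** I took the small black modelscope out of the rack and lowered its stem through the round rooflight. No contact force showed on the way down.

Last checks before hand-in:
- **Height:** the tip is about 30 mm above the model's floor, worked out from the measured tool height. The tip could not be seen inside the model.
- **Centring:** sideways across the scene view, the stem sits within about 0.5 mm of the bore's centre. Along that view's depth it rests on the arm's own position, to about 1 to 2 mm, because the arm hid the top view.
- **Upright:** the stem leans about 0.4 to 0.5° from how it was gripped, because the tool drifted slightly in tilt during the moves.
- **Arm:** it was still and firmly gripping the scope, with only the scope's weight on the wrist.
- **Other items:** I compared the scene pictures by eye only, and they look to be where they started.

The two cameras disagreed by about 4 mm in y, both on the bin and on the model. I relied on the scene view, checked against the gripper's known position.

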